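# Unload the covered LED driver test station

## Task

The LED driver in the covered test station has passed, but somebody has left the cleaning-fluid bottle on the cover. Take the bottle off and stand it upright on the bare bench well clear of the station, swing the cover up as far as it goes and leave it open, then lift the driver out of its sloping nest and lay it flat, right way up and lengthwise, in the free middle lane of the black tray. Set both down without dropping or tipping them over, and do not disturb the two drivers already in the tray or the other things on the bench.

Things in the scene. Friction and masses are not known exactly. Their poses are not given: they have to be found in the camera images.
- tester: LED driver test station, fixed: grey wedge housing 190 (its x) x 220 (its y) mm under a clear hinged cover. Origin: centre of its underside on the bench; x points from its low front (42 mm high) to its high back, y to its left, z up. From x = -90 mm its face slopes up at 22 degrees to a flat rear deck 101 mm high. Clear fixed side cheeks, inner faces at y = +-104 mm, rise to 133 mm.
- nest (a point): centre of the aluminium nest plate's face under the driver's case; x points up the 22 degree slope, y across it, z out of it. Round it: a black stop below the case, and four guide blocks 8 mm high at its corners (about 2 mm play each side; 36 mm free along the slope between upper and lower guides, so fingers fit at mid-length); green terminal block at the leads' end.
- cover (a joint): angle of the clear cover, rad: 0 shut (top sheet level, upper face 139 mm above the bench), grows as its front swings up and back, stop at 1.31. Stiff hinge: stays where it is left, 3 to 5 N at the handle moves it. An 87 mm apron hangs from its front edge; raised, it overhangs the nest 0.29 m up, lip 43 mm in front of the station's origin: reach in from the front, tool leaning 20 to 25 degrees.
- cover_hinge (a point): point on the cover's hinge axis at mid-width: x = +88 mm, z = 136.5 mm in the station's frame. The axis runs along the station's y.
- cover_handle (a point): middle of the cover handle's round black bar: 10 mm thick, 100 mm long along the station's y, centre 40 mm above the mid-plane of the top sheet (32 mm free under the bar) and 162 mm from the hinge axis towards the front edge. It turns with the cover; its x axis lies along the top sheet, from front edge to hinge.
- bottle: white round cleaning-fluid bottle, closed, 60 mm diameter, 136 mm tall, straight sides up to about 95 mm, narrower shoulder and cap above; 0.1 to 0.25 kg. Origin: centre of its underside; z is its axis. It stands on the cover at the start.
- driver: white LED driver module to be taken out: case 32 wide (its x) x 62 long (its y) x 21 high (its z) mm, with thin red and white leads reaching 54 mm further along its +y (they bear no load and touch nothing). Origin: on the underside, 23 mm from the case centre towards the leads. It lies in the nest on the 22 degree slope, leads up-slope; grip it across its 32 mm width.
- driver_case (a point): centre of the driver's case, 10.5 mm above its underside; axes as the driver's.
- tray: black fixed tray 152 (its x) x 206 (its y) mm with three lanes along its x, separated by ribs 10 mm high at y = +-33 mm; floor 3 mm thick, rim 20 mm high. Origin: centre of its underside on the bench. Outer lanes (centres y = +-66 mm) each hold a finished driver, the middle lane (y = 0, 62 mm wide, 144 mm long) is free. It may stand left or right of the station.
- tray_lane (a point): centre of the floor of the free middle lane; axes as the tray's.
- done_a: finished driver in the lane at the tray's +y side (same shape as the driver, origin on its underside 23 mm from its case centre); leave it alone.
- done_b: finished driver in the lane at the tray's -y side; leave it alone.
- tape: brown tape roll lying flat, 84 mm diameter, 30 mm high, on the other side of the station from the tray. Origin: centre of its underside; leave it alone.
- spool: reel of solder standing on end, 58 mm diameter, 52 mm high, behind the station; origin: centre of its underside; leave it alone.
- cutters: blue side cutters lying flat, 50 x 129 x 12 mm, behind the station; origin: centre of its underside; leave them alone.
Not all that is in view belongs to the job. What is shaped like the bottle but red is not meant.

How it is judged (in metres and radians):
On the way, in this order (a step that is already met when the one before it is completed fails the run):
1. the bottle stands upright on the bench, let go, clear of the station, with the cover still shut (height (world z) of bottle below 0.008 m and angle between bottle's own z axis and vertical below 0.1 rad and horizontal distance between bottle and tester above 0.15 m and contact force between the fingers and bottle below 0.1 N and linear speed of bottle below 0.03 m/s and value of joint cover below 0.1 rad), for 0.2 s.
2. the cover has been swung up to its stop (value of joint cover above 1.2 rad), for 0.2 s.
3. the driver has been lifted out of the nest (distance between driver_case and tester above 0.16 m), for 0.1 s.
At the end, for the whole second after the job is handed in: Bottle upright (6 degrees) on the bench, axis over 150 mm from the station's centre; cover above 1.2 rad; driver flat and right way up (7 degrees) on the floor of the tray's middle lane, along it (17 degrees, leads either way); both released and at rest (height (world z) of bottle below 0.008 m and angle between bottle's own z axis and vertical below 0.1 rad and horizontal distance between bottle and tester above 0.15 m and contact force between the fingers and bottle below 0.1 N and linear speed of each of bottle, driver below 0.03 m/s and z of driver_case in the frame of tray between 0.008 and 0.0185 m and y of driver_case in the frame of tray between -0.033 and 0.033 m and x of driver_case in the frame of tray between -0.06 and 0.06 m and angle between driver's own z axis and vertical below 0.12 rad and angle between the y axis of driver and the x axis of tray, either way round below 0.3 rad and contact force between the fingers and driver below 0.1 N and value of joint cover above 1.2 rad); the robot touches nothing.
It fails at once if the bottle is tipped over (more than 35 degrees) (angle between bottle's own z axis and vertical above 0.6 rad).
It fails at once if the bottle is dropped: it falls freely by more than about 4 cm (contact force between the fingers and bottle below 0.1 N and linear speed of bottle above 0.9 m/s).
It fails at once if the driver is dropped: it falls freely by more than about 4 cm (contact force between the fingers and driver below 0.1 N and linear speed of driver above 0.9 m/s).
It fails at once if a finished driver in the tray is shifted by more than 20 mm (distance of any of done_a, done_b from where it was at the start of the episode above 0.02 m).
It fails at once if the tape roll, the solder reel or the cutters are shifted by more than 30 mm (distance of any of tape, spool, cutters from where it was at the start of the episode above 0.03 m).
It also fails if it takes over 72 s, if anything falls off the work surface, if the arm or the gripper's body presses on something with over 40 N, if the wrist force passes 120 N, or if a joint passes its speed limit or range.

## Robot

A 6-joint arm with a two-finger parallel gripper is mounted at the origin on a cart in front of the work surface, level with it; the furniture and walls round the work are solid. World frame = base frame: x ahead of the robot, y to its left, z up, the work surface at z = 0. Lengths are in mm, angles in degrees, forces in N, time in s.
With the tool pointing down it reaches from about 350 to 725 mm from the base axis. Payload 6 kg.
Tool frame: the origin (TCP) lies at the centre of the arm's flange, where the gripper is bolted on; the fingertips stand 173 mm ahead of it and the grasp point (between the pads) lies 155 mm ahead of it; z points along the fingers, y is the line along which they close (so a half turn about z gives the same grasp; the last joint's range is limited). The gripper opens to 85 mm and grips with 20 to 120 N. Pads are 22 mm wide; open, the fingers measure 114 mm over their backs; the gripper's body (76 mm by 85 mm) begins 54 mm behind the grasp point. The pads swing forward as they close: fully open they stand 13 mm farther back than shut.
Start: joints at [94.75, 2.303, 4.859, 0, -92.561, -19.12], TCP at [148.88, 581.23, 404.661] pointing down, gripper open.
Joint ranges: [-146.85, 146.85], [-73.84, 115.35], [-62.03, 85.46], [-188.31, 113.3], [-161.28, -10.13], [-171.36, 171.36]. Speed limits (degrees/s): [147.25, 147.25, 172.46, 180, 180, 180].

## Interface

Orientations are given as [roll, pitch, yaw] about the fixed x, y, z axes, in that order (R = Rz(yaw) Ry(pitch) Rx(roll)).
In Python, from plant import arm gives the robot as it stands.
- The arm moves only by the tool play_rows, never from a script. Its argument "plan" is a list of rows, each an object of numbers: "tx", "ty", "tz": the shift along the tool's x, y, z in cm; "wx", "wy", "wz": the turn, a rotation vector about the tool's x, y, z in rad; "hand": the opening in per cent of the stroke, from 0 (shut) to 100 (fully open). In form: [{"tx": .., "ty": .., "tz": .., "wx": .., "wy": .., "wz": .., "hand": ..}, ...]. A call has exactly 5 rows; each row is the pose to reach, as a shift and turn from the pose commanded when the call began, along the tool's axes at that moment; what a row does not reach only later rows make up. A row lasts 1/10 s, in which the tool goes at most 50 mm and 8.59 degrees, less where a joint would pass 70% of its speed; a pose out of reach is approached as far as the arm can. A call with a gripper value outside its range is refused whole. The fingers move at their own pace and stop on an object; "force" is the grip in N (left out, the last holds). Time passes only in rows, so rows that repeat a pose let the fingers close, or fill a call up. It gives the time, the measured TCP pose, the force, the opening and the grip force at its end, in the units of the state.
- arm.read_state(): the state, without advancing time (a new reading comes with each control period).
- arm.get_image(name): name is "scene" or "top" or "wrist"; returns (picture, depth): 400x640x3 uint8, red, green, blue; 400x640 float32, mm along the optical axis (not along the pixel's ray), 0 where there is no reading.
- arm.camera_params(name): a dict with "intrinsics" (3x3 intrinsics, pixels), "pose" (4x4, takes a point from camera to world coordinates). Camera axes: x right, y down, z forward; pixel columns grow to the right and rows downward; lengths in mm; the calibration is good to about 2 mm. A picture is of the moment at which its call begins: read the wrist's pose just before it. camera_params takes no time and is no camera call; for the wrist camera it gives the pose at the moment of the call.
- arm.finish_job(): hands the job in; it is judged then, once.
The state is a dict: "clock": time; "qpos": joint angles; "dq": joint speeds; "joint_torque": joint torques, N m; "tool_pos": TCP position; "ee_rot": TCP orientation; "wrist_force": force on the tool from outside, world axes, zero at the start; "wrist_torque": the same for the moment, N m; "gripper_width": opening from 0.0 (shut) to 1.0 (fully open); "finger_force": force on a finger pad.
Only numpy, scipy, OpenCV 4.12 (cv2) and the standard library are available. Lean on these libraries where they do the work, as an engineer would, in place of code of your own. Each camera call takes 0.05 s, during which the arm holds its last target. There are 200 camera calls.

## Working session

There is one attempt and no reset: what is moved stays moved. The work goes in short steps, Python scripts to look and compute and a tool call to move; the robot and the scene stay as the last step left them, time stands still between calls to the robot, and variables do not carry over. Pictures are saved under pics/ and viewed, at most 10 in all, crops included, and the job is handed in when it is done.

Besides the shell and the picture viewer there is one more tool, called after "Request:" by a JSON object that holds its "method" and its "body", one argument or row to a line. play_rows: Moves the arm, as the interface text tells. Its arguments: {"type":"object","properties":{"plan":{"type":"array","items":{"type":"object","properties":{"tx":{"type":"number"},"ty":{"type":"number"},"tz":{"type":"number"},"wx":{"type":"number"},"wy":{"type":"number"},"wz":{"type":"number"},"hand":{"type":"number"}}}},"force":{"type":"number"}},"required":["plan"]}

```bash
ls; mkdir -p pics
python3 - <<'E'
from plant import arm
import cv2,numpy as np
s=arm.read_state();print(s)
for n in("scene","top"):
    p=arm.camera_params(n);im,d=arm.get_image(n)
    np.savez(f"{n}0.npz",im=im,d=d,K=p["intrinsics"],T=p["pose"])
    cv2.imwrite(f"pics/{n}0.png",im[:,:,::-1]);print(n,p)
E
```

```text
pics
{'clock': 0.0, 'qpos': array([ 9.47503990e+01,  2.33916708e+00,  4.80000078e+00, -2.52549102e-02,
       -9.25616572e+01, -1.91195833e+01]), 'dq': array([ 2.93872556e-02,  8.00821671e-02, -5.86803927e-02,  5.32601074e-02,
       -2.66891664e-05, -7.46957724e-02]), 'joint_torque': array([ 1.28679905e-03, -3.68211150e+01,  3.47408938e+01,  6.93229973e+00,
       -5.33844635e-03, -9.24522965e-06]), 'tool_pos': array([148.8000008 , 581.23140395, 403.6556829 ]), 'ee_rot': array([ 1.79896474e+02, -9.18396459e-03, -1.43680695e+01]), 'wrist_force': array([-0.05698533, -0.59695788, -0.76885453]), 'wrist_torque': array([-0.0358903 ,  0.02423675, -0.02078564]), 'finger_force': 0.0, 'gripper_width': 1.0000081439181152}
scene {'intrinsics': array([[485.62838592,   0.        , 318.12094167],
       [  0.        , 485.62838592, 204.40230944],
       [  0.        ,   0.        ,   1.        ]]), 'pose': array([[ 7.16986508e-01, -4.77608951e-01,  5.07759822e-01,
        -1.09511752e+02],
       [-6.97061372e-01, -4.97476306e-01,  5.16355274e-01,
        -7.32959477e+02],
       [ 5.98257996e-03, -7.24159523e-01, -6.89606550e-01,
         1.10065233e+03],
       [ 0.00000000e+00,  0.00000000e+00,  0.00000000e+00,
         1.00000000e+00]])}
top {'intrinsics': array([[437.85165272,   0.        , 326.66306335],
       [  0.        , 437.85165272, 193.3430932 ],
       [  0.        ,   0.        ,   1.        ]]), 'pose': array([[-2.19104048e-02, -9.92586782e-01,  1.19546700e-01,
         4.88383349e+02],
       [-9.99721244e-01,  2.28043866e-02,  6.11506304e-03,
         4.87005249e+00],
       [-8.79591991e-03, -1.19379392e-01, -9.92809746e-01,
         1.33165600e+03],
       [ 0.00000000e+00,  0.00000000e+00,  0.00000000e+00,
         1.00000000e+00]])}
```

View pics/scene0.png

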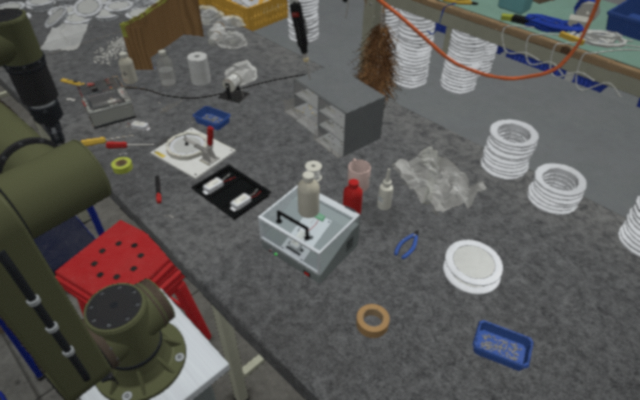

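View pics/top0.png

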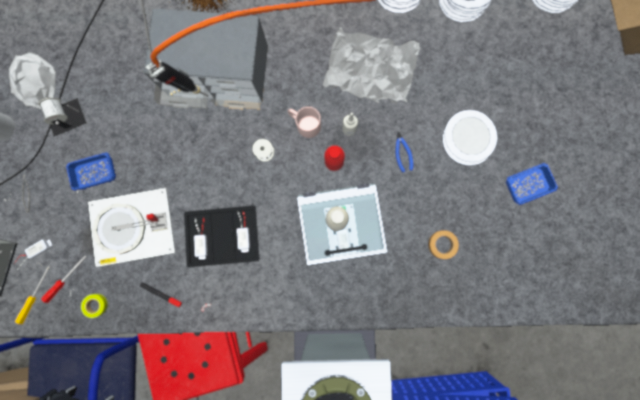

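The scene view shows the white bottle on the cover at about (308,195). In the top view, the station is around (342,224) with its handle bar near (332,250) and the bottle at (337,217). The tray is at (221,236), the tape at (444,244), the spool at (263,150) and the cutters at (403,152). Next I measure these from the depth image.

```bash
cat > h.py <<'E'
import numpy as np,cv2
def load(n):
    z=np.load(n);return z["im"],z["d"],z["K"],z["T"]
def cloud(d,K,T):
    v,u=np.indices(d.shape);P=np.stack([(u-K[0,2])/K[0,0]*d,(v-K[1,2])/K[1,1]*d,d,np.ones_like(d)],-1)@T.T
    P[d==0]=np.nan;return P[...,:3]
def atz(u,v,z,K,T):
    r=T[:3,:3]@np.array([(u-K[0,2])/K[0,0],(v-K[1,2])/K[1,1],1]);return T[:3,3]+r*(z-T[2,3])/r[2]
def proj(p,K,T):
    c=np.linalg.inv(T)@np.append(p,1);return (K@(c[:3]/c[2]))[:2]
E
python3 - <<'E'
from h import *
np.set_printoptions(precision=1,suppress=True)
im,d,K,T=load("top0.npz");P=cloud(d,K,T)
# tray
g=im.max(2);m=((g<45)).astype(np.uint8);m[:, :170]=0;m[:,275:]=0;m[:190]=0;m[280:]=0
m=cv2.morphologyEx(m,cv2.MORPH_CLOSE,np.ones((9,9)))
c=max(cv2.findContours(m,0,2)[0],key=cv2.contourArea);r=cv2.minAreaRect(c);print("tray",r,[atz(*b,20,K,T)[:2] for b in cv2.boxPoints(r)])
for nm,(u,v) in dict(bottle=(337,217),tape=(444,231),spool=(263,150),cut=(403,152),red=(334,157),da=(200,246),db=(243,239),dev=(340,240),mug=(308,122),plate=(130,230),dr2=(349,124)).items():print(nm,P[v,u])
Z=P[170:280:6,285:400:6,2];print(Z.astype(int))
c=cv2.resize(im[175:275,285:400],None,fx=6,fy=6,interpolation=cv2.INTER_CUBIC)
cv2.imwrite("pics/st.png",c[:,:,::-1])
E
```

```text
tray ((188.9872283935547, 239.00067138671875), (48.14186477661133, 2.483915090560913), 87.0643310546875) [array([590.3, 435.9]), array([590.5, 428.4]), array([447.4, 418.8]), array([447.2, 426.2])]
bottle [557.5 -12.3 274.8]
tape [ 525.2 -332.6   25.8]
spool [789.6 208.3  -3.9]
cut [ 772.7 -226.4   -2.8]
red [732.9 -10.3 139.1]
da [496.9 393.1  22.9]
db [514.7 264.8  24.3]
dev [504.  -21.2 136.9]
mug [873.2  66.3   4.8]
plate [549.2 605.3  19.5]
dr2 [836.4 -56.4 101.3]
[[                  -3                   -5                   -2
                    -4                    0                    0
                    -1                   -5                   24
                     0                   -3                   -1
                    -1                   -2                    0
                     1                    0 -9223372036854775808
                    -3                   -2]
 [                  -4                   -6                    0
                    -4                    2                    0
                    -4                   -1                  
[... 6999 characters left out ...]
       1                   -4
                    -2                   -4                    0
                     2                    0                   -4
                     1                    1]
 [                   1                    1                    1
                     0                   -3                   -6
                    -1                   -1                    1
                    -2                   -2                   -3
                    -1                   -1                    2
                    -1                   -2                    3
                     4                   -3]]<stdin>:9: RuntimeWarning: invalid value encountered in cast
```

View pics/st.png

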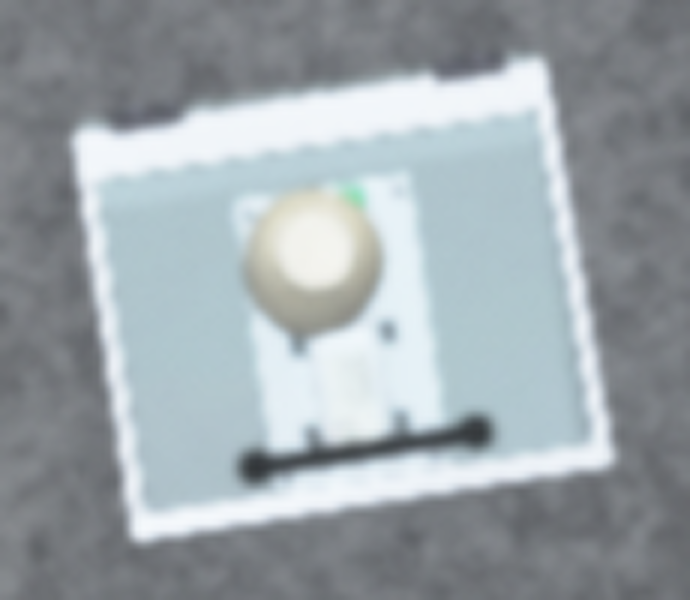

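The crop shows the cover corners at (75,130), (545,60), (610,460) and (135,540), the handle bar from (255,467) to (480,432), and the bottle cap at (317,252). The driver is visible at about (347,385). I now fit the geometry.

Run:
```python
from h import *
np.set_printoptions(precision=1,suppress=True)
for n in("top0.npz","scene0.npz"):
    im,d,K,T=load(n);P=cloud(d,K,T).reshape(-1,3);P=P[~np.isnan(P[:,0])]
    print(n)
    m=(P[:,0]>420)&(P[:,0]<690)&(P[:,1]>-160)&(P[:,1]<140)
    Q=P[m]
    c=Q[(Q[:,2]>128)&(Q[:,2]<148)];r=cv2.minAreaRect(c[:,:2].astype(np.float32));print("cover",r,len(c),c[:,2].mean())
    h=Q[(Q[:,2]>165)&(Q[:,2]<195)&(Q[:,0]<515)];
    if len(h): r=cv2.minAreaRect(h[:,:2].astype(np.float32));print("handle",r,h.mean(0),len(h))
    b=Q[(Q[:,2]>200)&(Q[:,2]<300)];A=cv2.minEnclosingCircle(b[:,:2].astype(np.float32));print("bottle",A,len(b),b[:,2].max())
    cap=b[b[:,2]>268];print("cap",cv2.minEnclosingCircle(cap[:,:2].astype(np.float32)),cap.mean(0))
    t=P[(P[:,2]>12)&(P[:,2]<35)&(P[:,1]<-270)&(P[:,1]>-400)&(P[:,0]>450)&(P[:,0]<600)];print("tape",cv2.minAreaRect(t[:,:2].astype(np.float32)))
im,d,K,T=load("top0.npz")
C=[atz(285+a/6,175+b/6,139,K,T)[:2] for a,b in((75,130),(545,60),(610,460),(135,540))];print("corners",C,np.mean(C,0))
H=[atz(285+a/6,175+b/6,182,K,T)[:2] for a,b in((255,467),(480,432))];print("bar",H,np.mean(H,0))
g=im.astype(int).max(2);print(g[200:272:6,180:264:6])
# tray by brightness
m=(g<60).astype(np.uint8);m[:,:175]=0;m[:,270:]=0;m[:190]=0;m[285:]=0
m=cv2.morphologyEx(m,cv2.MORPH_CLOSE,np.ones((5,5)));c=max(cv2.findContours(m,0,2)[0],key=cv2.contourArea);r=cv2.minAreaRect(c);print("tray",r,[atz(*b,20,K,T)[:2] for b in cv2.boxPoints(r)])
```

```text
top0.npz
cover ((550.169677734375, -25.137710571289062), (193.7093048095703, 218.16558837890625), 7.703449249267578) 4994 138.05797159838426
handle ((478.047607421875, -35.05986785888672), (9.866607666015625, 106.29560852050781), 7.676839828491211) [478.  -34.4 179.3] 157
bottle ((558.1320190429688, -12.289948463439941), 29.952617645263672) 451 278.17177191684254
cap ((558.3298950195312, -12.379179954528809), 15.796051025390625) [557.9 -12.4 273.4]
tape ((488.6486511230469, -328.6331787109375), (85.61976623535156, 73.80549621582031), 88.97087860107422)
scene0.npz
cover ((551.5603637695312, -26.679542541503906), (199.30361938476562, 222.6078338623047), 8.049703598022461) 3131 139.22386258479392
handle ((477.85015869140625, -37.56471633911133), (11.84775161743164, 106.97441864013672), 7.32635498046875) [477.6 -39.6 179.1] 149
bottle ((557.3971557617188, -18.045570373535156), 30.146303176879883) 551 279.30384326813385
cap ((559.5925903320312, -15.723679542541504), 17.24073028564453) [558.  -16.3 274. ]
tape ((491.0621643066406, -332.103759765625), (83.69572448730469, 81.98944091796875),
[... 408 characters left out ...]
  49  48  50 115  62  49 129]
 [118  51  50  76  61  47  49  50  49  48  82  66  50 135]
 [143  55  51 134  55  49  51  51  49  49 249 241  52 120]
 [132  59  61 244 210  48  50  49  50  46 247 240  50 108]
 [126  65  58 246 232  49  49  49  49  46 244 247  51  93]
 [132  69  52 247 239  50  51  51  49  45 233 237  52  87]
 [115  76  49 245 235  50  50  50  50  48  50  51  51  73]
 [118  91  47  57  69  47  49  47  51  48  51  53  61  89]
 [119 101  69  91 104 127 132 127 125 127 122 125 131 125]]
tray ((220.89344787597656, 235.827880859375), (53.77823257446289, 71.16109466552734), 84.80557250976562) [array([598.9, 446.5]), array([613.5, 232.9]), array([453.6, 218.7]), array([439.2, 429.3])]
```

```bash
cat >> h.py <<'E'
import json
from scipy.spatial.transform import Rotation as Ro, Slerp
ST=np.array([551.3,-26.3,0]);SY=7.6
def rot(yaw,lean=0,ldir=0):
    # tool down with heading yaw, then leaned so the hand tips back from world direction ldir
    return Ro.from_euler('z',ldir,degrees=True)*Ro.from_euler('y',-lean,degrees=True)*Ro.from_euler('z',-ldir,degrees=True)*Ro.from_euler('z',yaw,degrees=True)*Ro.from_euler('x',180,degrees=True)
def st(x,y,z):return ST+Ro.from_euler('z',SY,degrees=True).apply([x,y,z])
def cur():
    from plant import arm
    s=arm.read_state();print("now",s["clock"],s["tool_pos"].round(1),s["ee_rot"].round(1),"F",s["wrist_force"].round(1),"g",round(s["gripper_width"],3),round(s["finger_force"],1),"q",s["qpos"].round(0))
    return s["tool_pos"],Ro.from_euler('xyz',s["ee_rot"],degrees=True)
def plan(wps,start=None):
    """wps: (pos,Rot,ncalls)"""
    p0,R0=start or cur();k=0
    for p,R,n in wps:
        p=np.array(p,float);S=Slerp([0,1],Ro.concatenate([R0,R]))
        for i in range(n):
            a=i/n;pa=p0+(p-p0)*a;Ra=S(a);k+=1
            rows=[]
            for j in range(1,6):
                b=(i+j/5)/n;d=Ra.inv().apply(p0+(p-p0)*b-pa)/10;w=(Ra.inv()*S(b)).as_rotvec()
                rows.append([round(float(x),2) for x in d]+[round(float(x),3) for x in w])
            print(k,np.linalg.norm(p-p0)/n/5,"5th:",rows[-1],"1st:",rows[0])
        p0,R0=p,R
E
python3 - <<'E'
from h import *
R=rot(-82.4)
plan([((558,-14,475),R,4),((558,-14,384),R,2)])
E
```

```text
now 0.1 [148.8 581.2 403.8] [179.9  -0.  -14.4] F [-0.2 -0.6 -0.5] g 1.0 0.0 q [ 95.   2.   5.  -0. -93. -19.]
1 36.29047831768574 5th: [13.6, 11.88, -1.76, 0.0, -0.0, 0.297] 1st: [2.72, 2.38, -0.35, 0.0, -0.0, 0.059]
2 36.29047831768574 5th: [16.48, 7.38, -1.77, 0.0, -0.0, 0.297] 1st: [3.3, 1.48, -0.35, 0.0, -0.0, 0.059]
3 36.29047831768574 5th: [17.92, 2.24, -1.77, 0.0, -0.0, 0.297] 1st: [3.58, 0.45, -0.35, 0.0, -0.0, 0.059]
4 36.29047831768574 5th: [17.79, -3.1, -1.78, 0.0, -0.0, 0.297] 1st: [3.56, -0.62, -0.36, 0.0, -0.0, 0.059]
5 9.1 5th: [0.0, -0.0, 4.55, 0.0, 0.0, 0.0] 1st: [0.0, -0.0, 0.91, 0.0, 0.0, 0.0]
6 9.1 5th: [0.0, -0.0, 4.55, 0.0, 0.0, 0.0] 1st: [0.0, -0.0, 0.91, 0.0, 0.0, 0.0]
```

Request:
{"method": "play_rows", "body": {
  "plan": [
    {"tx": 2.72,"ty": 2.38,"tz": -0.7,"wz": 0.059,"hand": 100},
    {"tx": 5.44,"ty": 4.75,"tz": -1.4,"wz": 0.119,"hand": 100},
    {"tx": 8.16,"ty": 7.13,"tz": -2.2,"wz": 0.178,"hand": 100},
    {"tx": 10.88,"ty": 9.5,"tz": -3,"wz": 0.238,"hand": 100},
    {"tx": 13.6,"ty": 11.88,"tz": -3.6,"wz": 0.297,"hand": 100}
  ]
}}

```text
invalid input at $.plan[0]: expected keys tx, ty, tz, wx, wy, wz, hand
```

Request:
{"method": "play_rows", "body": {
  "plan": [
    {"tx": 3.3,"ty": 1.48,"tz": -0.7,"wz": 0.059,"hand": 100},
    {"tx": 6.59,"ty": 2.95,"tz": -1.4,"wz": 0.119,"hand": 100},
    {"tx": 9.89,"ty": 4.43,"tz": -2.2,"wz": 0.178,"hand": 100},
    {"tx": 13.18,"ty": 5.9,"tz": -3,"wz": 0.238,"hand": 100},
    {"tx": 16.48,"ty": 7.38,"tz": -3.6,"wz": 0.297,"hand": 100}
  ]
}}

```text
invalid input at $.plan[0]: expected keys tx, ty, tz, wx, wy, wz, hand
```

Request:
{"method": "play_rows", "body": {
  "plan": [
    {"tx": 3.58,"ty": 0.45,"tz": 0,"wz": 0.059,"hand": 100},
    {"tx": 7.17,"ty": 0.9,"tz": 0,"wz": 0.119,"hand": 100},
    {"tx": 10.75,"ty": 1.34,"tz": 0,"wz": 0.178,"hand": 100},
    {"tx": 14.34,"ty": 1.79,"tz": 0,"wz": 0.238,"hand": 100},
    {"tx": 17.92,"ty": 2.24,"tz": 0,"wz": 0.297,"hand": 100}
  ]
}}

```text
invalid input at $.plan[0]: expected keys tx, ty, tz, wx, wy, wz, hand
```

Request:
{"method": "play_rows", "body": {
  "plan": [
    {"tx": 3.56,"ty": -0.62,"tz": 0,"wz": 0.059,"hand": 100},
    {"tx": 7.12,"ty": -1.24,"tz": 0,"wz": 0.119,"hand": 100},
    {"tx": 10.67,"ty": -1.86,"tz": 0,"wz": 0.178,"hand": 100},
    {"tx": 14.23,"ty": -2.48,"tz": 0,"wz": 0.238,"hand": 100},
    {"tx": 17.79,"ty": -3.1,"tz": 0,"wz": 0.297,"hand": 100}
  ]
}}

```text
invalid input at $.plan[0]: expected keys tx, ty, tz, wx, wy, wz, hand
```

Run:
```python
from h import *
np.set_printoptions(precision=1,suppress=True)
from plant import arm
R=rot(-82.4)
p=arm.camera_params("wrist");im,d=arm.get_image("wrist");T=p["pose"];K=p["intrinsics"]
P=cloud(d,K,T).reshape(-1,3);P=P[~np.isnan(P[:,0])]
b=P[(P[:,2]>265)&(P[:,2]<285)&(P[:,0]>500)&(P[:,0]<620)];print(cv2.minEnclosingCircle(b[:,:2].astype(np.float32)),b.mean(0) if len(b) else 0,len(b))
for z in (190,215,240):
  b=P[(P[:,2]>z)&(P[:,2]<z+20)&(np.hypot(P[:,0]-558,P[:,1]+14)<40)];print(z,len(b),b.mean(0))
cv2.imwrite("pics/w1.png",im[:,:,::-1])
plan([((558,-14,384),R,2)])
```

```text
((0.0, 0.0), 0.0) 0 0
190 0 [nan nan nan]
215 0 [nan nan nan]
240 0 [nan nan nan]
now 0.15 [148.8 581.2 403.9] [179.9  -0.  -14.4] F [ 0.6  0.2 -0.1] g 1.002 0.0 q [ 95.   2.   5.  -0. -93. -19.]
1 72.25948191768187 5th: [27.2, 23.75, 1.03, 0.001, -0.0, 0.594] 1st: [5.44, 4.75, 0.21, 0.0, -0.0, 0.119]
2 72.25948191768187 5th: [35.84, 4.47, 1.01, 0.001, -0.0, 0.594] 1st: [7.17, 0.89, 0.2, 0.0, -0.0, 0.119]<stdin>:9: RuntimeWarning: Mean of empty slice.
  ret = um.true_divide(
```

View pics/w1.png

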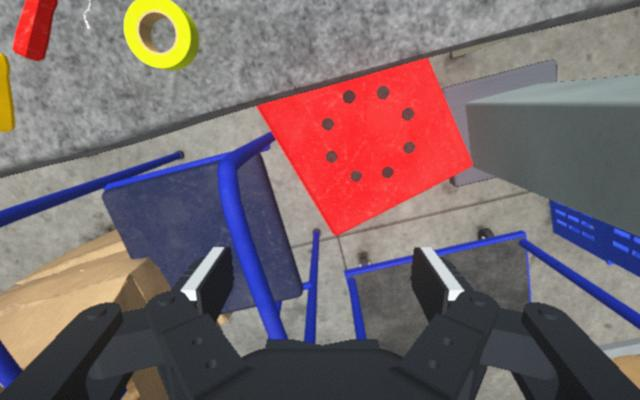

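The moves were refused because every key must be present. The arm is still at the start, so the picture shows only the floor, with the fingers at (210,275) and (440,275). I resend the moves with all keys.

Request:
{"method": "play_rows", "body": {
  "plan": [
    {"tx": 2.72,"ty": 2.38,"tz": -0.7,"wx": 0,"wy": 0,"wz": 0.059,"hand": 100},
    {"tx": 5.44,"ty": 4.75,"tz": -1.4,"wx": 0,"wy": 0,"wz": 0.119,"hand": 100},
    {"tx": 8.16,"ty": 7.13,"tz": -2.2,"wx": 0,"wy": 0,"wz": 0.178,"hand": 100},
    {"tx": 10.88,"ty": 9.5,"tz": -3,"wx": 0,"wy": 0,"wz": 0.238,"hand": 100},
    {"tx": 13.6,"ty": 11.88,"tz": -3.6,"wx": 0,"wy": 0,"wz": 0.297,"hand": 100}
  ]
}}

```text
clock: 0.65
tool_pos: [251.7, 431.1, 441.0]
ee_rot: [-180.0, 0.0, -31.5]
wrist_force: [0.3, 1.2, 0.4]
gripper_width: 0.997
finger_force: 0.0
```

Request:
{"method": "play_rows", "body": {
  "plan": [
    {"tx": 3.3,"ty": 1.48,"tz": -0.7,"wx": 0,"wy": 0,"wz": 0.059,"hand": 100},
    {"tx": 6.59,"ty": 2.95,"tz": -1.4,"wx": 0,"wy": 0,"wz": 0.119,"hand": 100},
    {"tx": 9.89,"ty": 4.43,"tz": -2.2,"wx": 0,"wy": 0,"wz": 0.178,"hand": 100},
    {"tx": 13.18,"ty": 5.9,"tz": -3,"wx": 0,"wy": 0,"wz": 0.238,"hand": 100},
    {"tx": 16.48,"ty": 7.38,"tz": -3.6,"wx": 0,"wy": 0,"wz": 0.297,"hand": 100}
  ]
}}

```text
clock: 1.15
tool_pos: [353.9, 282.1, 477.2]
ee_rot: [-180.0, 0.0, -48.5]
wrist_force: [1.3, 0.3, 0.8]
gripper_width: 0.998
finger_force: 0.0
```

Request:
{"method": "play_rows", "body": {
  "plan": [
    {"tx": 3.58,"ty": 0.45,"tz": 0,"wx": 0,"wy": 0,"wz": 0.059,"hand": 100},
    {"tx": 7.17,"ty": 0.9,"tz": 0,"wx": 0,"wy": 0,"wz": 0.119,"hand": 100},
    {"tx": 10.75,"ty": 1.34,"tz": 0,"wx": 0,"wy": 0,"wz": 0.178,"hand": 100},
    {"tx": 14.34,"ty": 1.79,"tz": 0,"wx": 0,"wy": 0,"wz": 0.238,"hand": 100},
    {"tx": 17.92,"ty": 2.24,"tz": 0,"wx": 0,"wy": 0,"wz": 0.297,"hand": 100}
  ]
}}

```text
clock: 1.65
tool_pos: [456.1, 133.3, 476.6]
ee_rot: [-180.0, 0.0, -65.6]
wrist_force: [1.3, 0.9, 0.1]
gripper_width: 0.998
finger_force: 0.0
```

Request:
{"method": "play_rows", "body": {
  "plan": [
    {"tx": 3.56,"ty": -0.62,"tz": 0,"wx": 0,"wy": 0,"wz": 0.059,"hand": 100},
    {"tx": 7.12,"ty": -1.24,"tz": 0,"wx": 0,"wy": 0,"wz": 0.119,"hand": 100},
    {"tx": 10.67,"ty": -1.86,"tz": 0,"wx": 0,"wy": 0,"wz": 0.178,"hand": 100},
    {"tx": 14.23,"ty": -2.48,"tz": 0,"wx": 0,"wy": 0,"wz": 0.238,"hand": 100},
    {"tx": 17.79,"ty": -3.1,"tz": 0,"wx": 0,"wy": 0,"wz": 0.297,"hand": 100}
  ]
}}

```text
clock: 2.15
tool_pos: [558.5, -15.6, 476.4]
ee_rot: [180.0, -0.0, -82.6]
wrist_force: [0.7, 1.1, 0.5]
gripper_width: 0.998
finger_force: 0.0
```

Run:
```python
from h import *
np.set_printoptions(precision=1,suppress=True)
from plant import arm
R=rot(-82.4)
p=arm.camera_params("wrist");im,d=arm.get_image("wrist");T=p["pose"];K=p["intrinsics"]
P=cloud(d,K,T).reshape(-1,3);P=P[~np.isnan(P[:,0])]
b=P[(P[:,2]>265)&(P[:,2]<285)&(P[:,0]>500)&(P[:,0]<620)];print(cv2.minEnclosingCircle(b[:,:2].astype(np.float32)),b.mean(0) if len(b) else 0,len(b))
h=P[(P[:,2]>170)&(P[:,2]<195)&(P[:,0]<520)&(P[:,0]>440)&(abs(P[:,1]+30)<90)];print(len(h),cv2.minAreaRect(h[:,:2].astype(np.float32)) if len(h) else 0)
cv2.imwrite("pics/w1.png",im[:,:,::-1])
plan([((558,-14,384),R,2)])
```

```text
((557.9561157226562, -12.601812362670898), 16.167558670043945) [558.1 -14.3 272.9] 2071
1349 ((477.9271545410156, -34.89334487915039), (10.384056091308594, 108.75630950927734), 7.5883588790893555)
now 2.2 [560.2 -18.6 475.2] [179.9  -0.1 -82.9] F [-3.5 -0.4 -3.3] g 1.004 0.0 q [  19.   -3.    7.    0. -100.  -12.]
1 9.1310002078892 5th: [-0.25, 0.07, 4.56, 0.001, -0.001, -0.005] 1st: [-0.05, 0.01, 0.91, 0.0, -0.0, -0.001]
2 9.1310002078892 5th: [-0.25, 0.07, 4.56, 0.001, -0.001, -0.005] 1st: [-0.05, 0.01, 0.91, 0.0, -0.0, -0.001]
```

View pics/w1.png

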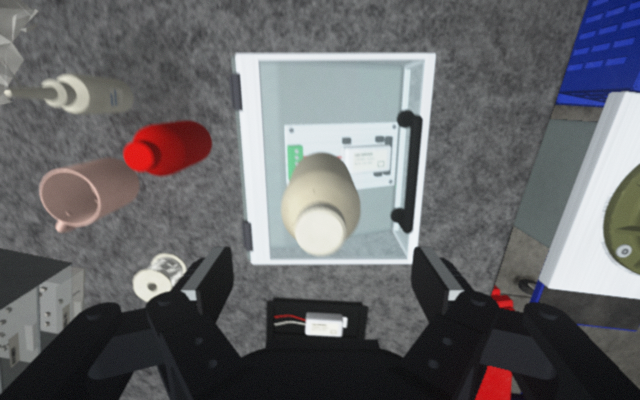

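The wrist view shows the bottle cap at about (322,228), between the fingers along their closing line, and the handle bar from (408,120) to (405,218). The measured positions agree with the first estimate. I descend a little, let the arm settle and re-read.

Request:
{"method": "play_rows", "body": {
  "plan": [
    {"tx": 0,"ty": 0,"tz": 1,"wx": 0,"wy": 0,"wz": 0,"hand": 100},
    {"tx": 0,"ty": 0,"tz": 2,"wx": 0,"wy": 0,"wz": 0,"hand": 100},
    {"tx": 0,"ty": 0,"tz": 2,"wx": 0,"wy": 0,"wz": 0,"hand": 100},
    {"tx": 0,"ty": 0,"tz": 2,"wx": 0,"wy": 0,"wz": 0,"hand": 100},
    {"tx": 0,"ty": 0,"tz": 2,"wx": 0,"wy": 0,"wz": 0,"hand": 100}
  ]
}}

```text
clock: 2.7
tool_pos: [557.5, -13.6, 457.4]
ee_rot: [-179.9, -0.0, -82.4]
wrist_force: [0.1, -0.1, -0.1]
gripper_width: 0.999
finger_force: 0.0
```

Run:
```python
from h import *
R=rot(-82.4)
plan([((558,-13.7,384),R,2)])
```

```text
now 2.7 [557.5 -13.6 457.4] [-179.9   -0.   -82.4] F [ 0.1 -0.1 -0.1] g 0.999 0.0 q [ 19.  -3.   5.   0. -98. -12.]
1 7.342649080194105 5th: [0.01, -0.02, 3.67, -0.001, -0.0, 0.0] 1st: [0.0, -0.0, 0.73, -0.0, -0.0, 0.0]
2 7.342649080194105 5th: [0.01, -0.02, 3.67, -0.001, -0.0, 0.0] 1st: [0.0, -0.0, 0.73, -0.0, -0.0, 0.0]
```

Request:
{"method": "play_rows", "body": {
  "plan": [
    {"tx": 0,"ty": 0,"tz": 1,"wx": 0,"wy": 0,"wz": 0,"hand": 100},
    {"tx": 0,"ty": 0,"tz": 2,"wx": 0,"wy": 0,"wz": 0,"hand": 100},
    {"tx": 0,"ty": 0,"tz": 3,"wx": 0,"wy": 0,"wz": 0,"hand": 100},
    {"tx": 0,"ty": 0,"tz": 4,"wx": 0,"wy": 0,"wz": 0,"hand": 100},
    {"tx": 0,"ty": 0,"tz": 5,"wx": 0,"wy": 0,"wz": 0,"hand": 100}
  ]
}}

```text
clock: 3.2
tool_pos: [557.8, -14.2, 405.5]
ee_rot: [180.0, -0.0, -82.4]
wrist_force: [0.7, 0.7, 0.3]
gripper_width: 0.999
finger_force: 0.0
```

Request:
{"method": "play_rows", "body": {
  "plan": [
    {"tx": 0,"ty": 0,"tz": 0.8,"wx": 0,"wy": 0,"wz": 0,"hand": 100},
    {"tx": 0,"ty": 0,"tz": 1.6,"wx": 0,"wy": 0,"wz": 0,"hand": 100},
    {"tx": 0,"ty": 0,"tz": 2.3,"wx": 0,"wy": 0,"wz": 0,"hand": 100},
    {"tx": 0,"ty": 0,"tz": 2.3,"wx": 0,"wy": 0,"wz": 0,"hand": 90},
    {"tx": 0,"ty": 0,"tz": 2.3,"wx": 0,"wy": 0,"wz": 0,"hand": 80}
  ]
}}

```text
clock: 3.7
tool_pos: [557.8, -14.3, 383.9]
ee_rot: [-180.0, -0.0, -82.4]
wrist_force: [0.6, 0.2, 0.6]
gripper_width: 0.802
finger_force: 0.0
```

Request:
{"method": "play_rows", "body": {
  "force": 40,
  "plan": [
    {"tx": 0,"ty": 0,"tz": 0,"wx": 0,"wy": 0,"wz": 0,"hand": 75},
    {"tx": 0,"ty": 0,"tz": 0,"wx": 0,"wy": 0,"wz": 0,"hand": 70},
    {"tx": 0,"ty": 0,"tz": 0,"wx": 0,"wy": 0,"wz": 0,"hand": 65},
    {"tx": 0,"ty": 0,"tz": 0,"wx": 0,"wy": 0,"wz": 0,"hand": 50},
    {"tx": 0,"ty": 0,"tz": 0,"wx": 0,"wy": 0,"wz": 0,"hand": 40}
  ]
}}

```text
clock: 4.2
tool_pos: [557.9, -14.3, 384.7]
ee_rot: [-179.9, -0.0, -82.4]
wrist_force: [0.5, -0.3, 5.4]
gripper_width: 0.682
finger_force: 43.3
```

Request:
{"method": "play_rows", "body": {
  "plan": [
    {"tx": 0,"ty": 0,"tz": 0,"wx": 0,"wy": 0,"wz": 0,"hand": 40},
    {"tx": 0,"ty": 0,"tz": 0,"wx": 0,"wy": 0,"wz": 0,"hand": 40},
    {"tx": 0,"ty": 0,"tz": -0.3,"wx": 0,"wy": 0,"wz": 0,"hand": 40},
    {"tx": 0,"ty": 0,"tz": -0.8,"wx": 0,"wy": 0,"wz": 0,"hand": 40},
    {"tx": 0,"ty": 0,"tz": -1.5,"wx": 0,"wy": 0,"wz": 0,"hand": 40}
  ]
}}

```text
clock: 4.7
tool_pos: [557.7, -14.1, 398.0]
ee_rot: [179.9, 0.0, -82.4]
wrist_force: [-0.6, -0.3, -0.8]
gripper_width: 0.685
finger_force: 43.1
```

Run:
```python
from h import *
R=rot(-82.4)
plan([((558,-13.7,450),R,2),((610,-230,450),R,3),((610,-230,245),R,4)])
```

```text
now 4.7 [557.7 -14.1 398. ] [179.9   0.  -82.4] F [-0.6 -0.3 -0.8] g 0.685 43.1 q [ 19.  -4.  -2.  -0. -92. -12.]
1 5.199270345312213 5th: [-0.02, -0.01, -2.6, 0.001, 0.0, -0.0] 1st: [-0.0, -0.0, -0.52, 0.0, 0.0, -0.0]
2 5.199270345312213 5th: [-0.02, -0.01, -2.6, 0.001, 0.0, -0.0] 1st: [-0.0, -0.0, -0.52, 0.0, 0.0, -0.0]
3 14.83085222695506 5th: [7.38, -0.76, -0.0, 0.0, 0.0, 0.0] 1st: [1.48, -0.15, -0.0, 0.0, 0.0, 0.0]
4 14.83085222695506 5th: [7.38, -0.76, -0.0, 0.0, 0.0, 0.0] 1st: [1.48, -0.15, -0.0, 0.0, 0.0, 0.0]
5 14.83085222695506 5th: [7.38, -0.76, -0.0, 0.0, 0.0, 0.0] 1st: [1.48, -0.15, -0.0, 0.0, 0.0, 0.0]
6 10.25 5th: [0.0, -0.0, 5.13, 0.0, 0.0, 0.0] 1st: [0.0, -0.0, 1.03, 0.0, 0.0, 0.0]
7 10.25 5th: [0.0, -0.0, 5.13, 0.0, 0.0, 0.0] 1st: [0.0, -0.0, 1.03, 0.0, 0.0, 0.0]
8 10.25 5th: [0.0, -0.0, 5.13, 0.0, 0.0, 0.0] 1st: [0.0, -0.0, 1.03, 0.0, 0.0, 0.0]
9 10.25 5th: [0.0, -0.0, 5.13, 0.0, 0.0, 0.0] 1st: [0.0, -0.0, 1.03, 0.0, 0.0, 0.0]
```

Request:
{"method": "play_rows", "body": {
  "plan": [
    {"tx": 0,"ty": 0,"tz": -0.5,"wx": 0,"wy": 0,"wz": 0,"hand": 40},
    {"tx": 0.2,"ty": 0,"tz": -1.5,"wx": 0,"wy": 0,"wz": 0,"hand": 40},
    {"tx": 0.8,"ty": -0.1,"tz": -2.5,"wx": 0,"wy": 0,"wz": 0,"hand": 40},
    {"tx": 2,"ty": -0.2,"tz": -3,"wx": 0,"wy": 0,"wz": 0,"hand": 40},
    {"tx": 3.8,"ty": -0.4,"tz": -3,"wx": 0,"wy": 0,"wz": 0,"hand": 40}
  ]
}}

```text
clock: 5.2
tool_pos: [567.0, -52.1, 430.4]
ee_rot: [-179.9, -0.0, -82.4]
wrist_force: [-0.3, 0.5, -2.7]
gripper_width: 0.685
finger_force: 43.2
```

Request:
{"method": "play_rows", "body": {
  "plan": [
    {"tx": 2,"ty": -0.2,"tz": 0,"wx": 0,"wy": 0,"wz": 0,"hand": 40},
    {"tx": 4,"ty": -0.4,"tz": 0,"wx": 0,"wy": 0,"wz": 0,"hand": 40},
    {"tx": 6,"ty": -0.6,"tz": 0,"wx": 0,"wy": 0,"wz": 0,"hand": 40},
    {"tx": 8,"ty": -0.8,"tz": 0,"wx": 0,"wy": 0,"wz": 0,"hand": 40},
    {"tx": 10,"ty": -1,"tz": 0,"wx": 0,"wy": 0,"wz": 0,"hand": 40}
  ]
}}

```text
clock: 5.7
tool_pos: [590.0, -151.0, 428.9]
ee_rot: [180.0, -0.0, -82.5]
wrist_force: [-0.7, -0.2, -1.5]
gripper_width: 0.688
finger_force: 43.2
```

Request:
{"method": "play_rows", "body": {
  "plan": [
    {"tx": 2,"ty": -0.2,"tz": 0,"wx": 0,"wy": 0,"wz": 0,"hand": 40},
    {"tx": 4,"ty": -0.4,"tz": 0,"wx": 0,"wy": 0,"wz": 0,"hand": 40},
    {"tx": 6,"ty": -0.6,"tz": 0,"wx": 0,"wy": 0,"wz": 0,"hand": 40},
    {"tx": 7.7,"ty": -0.8,"tz": 1,"wx": 0,"wy": 0,"wz": 0,"hand": 40},
    {"tx": 8.3,"ty": -0.9,"tz": 2.5,"wx": 0,"wy": 0,"wz": 0,"hand": 40}
  ]
}}

```text
clock: 6.2
tool_pos: [609.8, -232.4, 403.2]
ee_rot: [-180.0, -0.0, -82.5]
wrist_force: [0.5, 0.5, -1.9]
gripper_width: 0.686
finger_force: 43.2
```

Request:
{"method": "play_rows", "body": {
  "plan": [
    {"tx": 0,"ty": 0,"tz": 2,"wx": 0,"wy": 0,"wz": 0,"hand": 40},
    {"tx": 0,"ty": 0,"tz": 4,"wx": 0,"wy": 0,"wz": 0,"hand": 40},
    {"tx": 0,"ty": 0,"tz": 6,"wx": 0,"wy": 0,"wz": 0,"hand": 40},
    {"tx": 0,"ty": 0,"tz": 8,"wx": 0,"wy": 0,"wz": 0,"hand": 40},
    {"tx": 0,"ty": 0,"tz": 10,"wx": 0,"wy": 0,"wz": 0,"hand": 40}
  ]
}}

```text
clock: 6.7
tool_pos: [609.3, -230.1, 301.3]
ee_rot: [179.9, 0.0, -82.4]
wrist_force: [0.6, -0.7, -2.1]
gripper_width: 0.684
finger_force: 43.2
```

Request:
{"method": "play_rows", "body": {
  "plan": [
    {"tx": 0,"ty": 0,"tz": 1,"wx": 0,"wy": 0,"wz": 0,"hand": 40},
    {"tx": 0,"ty": 0,"tz": 2,"wx": 0,"wy": 0,"wz": 0,"hand": 40},
    {"tx": 0,"ty": 0,"tz": 3,"wx": 0,"wy": 0,"wz": 0,"hand": 40},
    {"tx": 0,"ty": 0,"tz": 3.5,"wx": 0,"wy": 0,"wz": 0,"hand": 40},
    {"tx": 0,"ty": 0,"tz": 3.8,"wx": 0,"wy": 0,"wz": 0,"hand": 40}
  ]
}}

```text
clock: 7.2
tool_pos: [609.7, -230.3, 265.5]
ee_rot: [180.0, -0.0, -82.4]
wrist_force: [-0.4, -0.2, -1.7]
gripper_width: 0.685
finger_force: 43.2
```

Run:
```python
from h import *
from plant import arm
im,d=arm.get_image("scene");p=arm.camera_params("scene")
P=cloud(d,p["intrinsics"],p["pose"]).reshape(-1,3)
b=P[(np.hypot(P[:,0]-610,P[:,1]+230)<34)&(P[:,2]>-10)&(P[:,2]<60)];print(np.histogram(b[:,2],np.arange(-10,65,5)))
R=rot(-82.4)
plan([((610,-230,245),R,1)])
c=cv2.resize(im[130:360,230:480],None,fx=3,fy=2.6)[:598];cv2.imwrite("pics/s2.png",c[:,:,::-1])
```

```text
(array([ 2, 74, 84,  3,  0,  1,  9, 22, 25, 21, 24, 23, 27, 20]), array([-10,  -5,   0,   5,  10,  15,  20,  25,  30,  35,  40,  45,  50,
        55,  60]))
now 7.25 [ 609.7 -230.2  265.3] [180.    0.  -82.4] F [ 0.4  0.3 -1.1] g 0.679 43.2 q [ -3.  12.   0.  -0. -79.  11.]
1 4.053009300460298 5th: [-0.02, -0.04, 2.03, 0.0, 0.0, -0.001] 1st: [-0.0, -0.01, 0.41, 0.0, 0.0, -0.0]
```

View pics/s2.png

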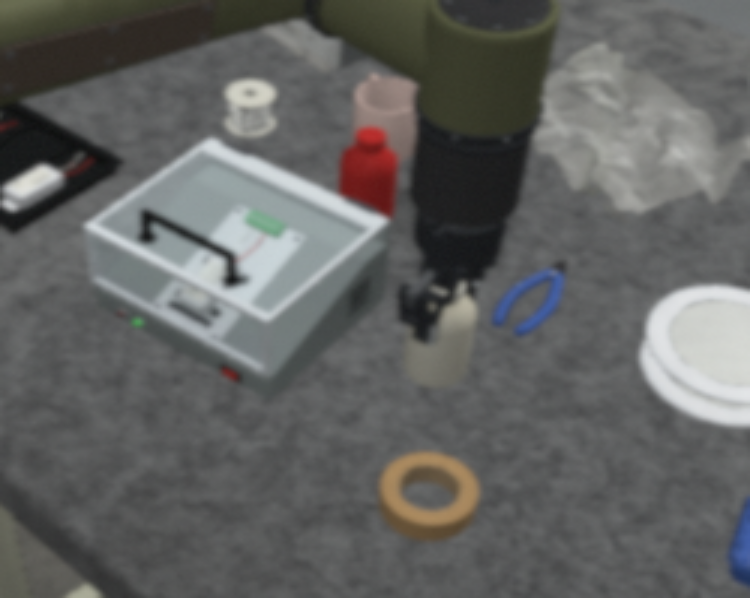

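The picture shows the bottle hanging upright at (440,345), about 2 cm above the bench and clear of the station and the tape. I lower it gently, release and withdraw.

Request:
{"method": "play_rows", "body": {
  "plan": [
    {"tx": 0,"ty": 0,"tz": 0.8,"wx": 0,"wy": 0,"wz": 0,"hand": 40},
    {"tx": 0,"ty": 0,"tz": 1.3,"wx": 0,"wy": 0,"wz": 0,"hand": 40},
    {"tx": 0,"ty": 0,"tz": 1.6,"wx": 0,"wy": 0,"wz": 0,"hand": 40},
    {"tx": 0,"ty": 0,"tz": 1.8,"wx": 0,"wy": 0,"wz": 0,"hand": 40},
    {"tx": 0,"ty": 0,"tz": 1.9,"wx": 0,"wy": 0,"wz": 0,"hand": 40}
  ]
}}

```text
clock: 7.75
tool_pos: [609.7, -230.3, 246.6]
ee_rot: [180.0, -0.0, -82.4]
wrist_force: [0.4, 0.2, 0.1]
gripper_width: 0.681
finger_force: 43.2
```

Request:
{"method": "play_rows", "body": {
  "plan": [
    {"tx": 0,"ty": 0,"tz": 0.1,"wx": 0,"wy": 0,"wz": 0,"hand": 40},
    {"tx": 0,"ty": 0,"tz": 0.15,"wx": 0,"wy": 0,"wz": 0,"hand": 40},
    {"tx": 0,"ty": 0,"tz": 0.2,"wx": 0,"wy": 0,"wz": 0,"hand": 40},
    {"tx": 0,"ty": 0,"tz": 0.2,"wx": 0,"wy": 0,"wz": 0,"hand": 40},
    {"tx": 0,"ty": 0,"tz": 0.2,"wx": 0,"wy": 0,"wz": 0,"hand": 40}
  ]
}}

```text
clock: 8.25
tool_pos: [609.7, -230.4, 245.8]
ee_rot: [-180.0, -0.0, -82.4]
wrist_force: [-2.0, 1.2, 6.0]
gripper_width: 0.689
finger_force: 43.9
```

Request:
{"method": "play_rows", "body": {
  "plan": [
    {"tx": 0,"ty": 0,"tz": 0,"wx": 0,"wy": 0,"wz": 0,"hand": 73},
    {"tx": 0,"ty": 0,"tz": 0,"wx": 0,"wy": 0,"wz": 0,"hand": 80},
    {"tx": 0,"ty": 0,"tz": 0,"wx": 0,"wy": 0,"wz": 0,"hand": 90},
    {"tx": 0,"ty": 0,"tz": 0,"wx": 0,"wy": 0,"wz": 0,"hand": 100},
    {"tx": 0,"ty": 0,"tz": 0,"wx": 0,"wy": 0,"wz": 0,"hand": 100}
  ]
}}

```text
clock: 8.75
tool_pos: [609.7, -230.3, 244.5]
ee_rot: [180.0, -0.0, -82.4]
wrist_force: [0.2, 0.1, -0.1]
gripper_width: 0.999
finger_force: 0.0
```

Request:
{"method": "play_rows", "body": {
  "plan": [
    {"tx": 0,"ty": 0,"tz": -1,"wx": 0,"wy": 0,"wz": 0,"hand": 100},
    {"tx": 0,"ty": 0,"tz": -3,"wx": 0,"wy": 0,"wz": 0,"hand": 100},
    {"tx": 0,"ty": 0,"tz": -6,"wx": 0,"wy": 0,"wz": 0,"hand": 100},
    {"tx": 0,"ty": 0,"tz": -10,"wx": 0,"wy": 0,"wz": 0,"hand": 100},
    {"tx": 0,"ty": 0,"tz": -14,"wx": 0,"wy": 0,"wz": 0,"hand": 100}
  ]
}}

```text
clock: 9.25
tool_pos: [609.4, -230.3, 386.9]
ee_rot: [180.0, -0.0, -82.4]
wrist_force: [0.7, -0.0, -0.2]
gripper_width: 1.0
finger_force: 0.0
```

Run:
```python
from h import *
from plant import arm
im,d=arm.get_image("scene");p=arm.camera_params("scene")
P=cloud(d,p["intrinsics"],p["pose"]).reshape(-1,3)
b=P[(np.hypot(P[:,0]-610,P[:,1]+230)<45)&(P[:,2]>10)&(P[:,2]<150)]
for z in (15,75,125): c=b[(b[:,2]>z-8)&(b[:,2]<z+8)];print(z,c.mean(0).round(1),len(c))
print(b[:,2].max())
R=rot(-82.4)
plan([((478,-35.3,405),R,3),((478,-35.3,332),R,2)])
```

```text
15 [ 592.9 -245.    16.6] 63
75 [ 592.7 -244.8   75. ] 86
125 [ 602.7 -236.9  126.6] 48
141.04797939847094
now 9.3 [ 609.3 -230.9  396.1] [-179.4   -0.4  -82.4] F [-2.3  0.3  7. ] g 0.999 0.0 q [ -3.  10.  12.   0. -92.  11.]
1 15.719759372541864 5th: [-7.04, 3.48, -0.38, -0.003, -0.002, -0.0] 1st: [-1.41, 0.7, -0.08, -0.001, -0.0, -0.0]
2 15.719759372541864 5th: [-7.04, 3.48, -0.35, -0.003, -0.002, -0.0] 1st: [-1.41, 0.7, -0.07, -0.001, -0.0, -0.0]
3 15.719759372541864 5th: [-7.04, 3.48, -0.32, -0.003, -0.002, -0.0] 1st: [-1.41, 0.7, -0.06, -0.001, -0.0, -0.0]
4 7.3 5th: [0.0, -0.0, 3.65, 0.0, 0.0, 0.0] 1st: [0.0, -0.0, 0.73, 0.0, 0.0, 0.0]
5 7.3 5th: [0.0, -0.0, 3.65, 0.0, 0.0, 0.0] 1st: [0.0, -0.0, 0.73, 0.0, 0.0, 0.0]
```

Request:
{"method": "play_rows", "body": {
  "plan": [
    {"tx": -1.5,"ty": 0.7,"tz": -1,"wx": 0,"wy": 0,"wz": 0,"hand": 80},
    {"tx": -4,"ty": 2,"tz": -2,"wx": 0,"wy": 0,"wz": 0,"hand": 60},
    {"tx": -7,"ty": 3.5,"tz": -2,"wx": 0,"wy": 0,"wz": 0,"hand": 50},
    {"tx": -10,"ty": 5,"tz": -2,"wx": 0,"wy": 0,"wz": 0,"hand": 50},
    {"tx": -13,"ty": 6.5,"tz": -2,"wx": 0,"wy": 0,"wz": 0,"hand": 50}
  ]
}}

```text
clock: 9.8
tool_pos: [527.2, -109.2, 405.5]
ee_rot: [-179.9, -0.0, -82.5]
wrist_force: [-0.2, 0.4, 0.9]
gripper_width: 0.498
finger_force: 0.0
```

Request:
{"method": "play_rows", "body": {
  "plan": [
    {"tx": -3,"ty": 1.5,"tz": 0,"wx": 0,"wy": 0,"wz": 0,"hand": 50},
    {"tx": -5.5,"ty": 2.7,"tz": 0,"wx": 0,"wy": 0,"wz": 0,"hand": 50},
    {"tx": -7.3,"ty": 3.6,"tz": 0,"wx": 0,"wy": 0,"wz": 0,"hand": 50},
    {"tx": -8.1,"ty": 3.94,"tz": 0,"wx": 0,"wy": 0,"wz": 0,"hand": 50},
    {"tx": -8.1,"ty": 3.94,"tz": 0,"wx": 0,"wy": 0,"wz": 0,"hand": 50}
  ]
}}

```text
clock: 10.3
tool_pos: [478.1, -34.3, 405.6]
ee_rot: [-179.9, 0.0, -82.3]
wrist_force: [-0.1, 0.2, 0.6]
gripper_width: 0.501
finger_force: 0.0
```

Run:
```python
from h import *
R=rot(-82.4)
p0,_=cur()
plan([((478,-35.3,332),R,2)])
```

```text
now 10.3 [478.1 -34.3 405.6] [-179.9    0.   -82.3] F [-0.1  0.2  0.6] g 0.501 0.0 q [ 20. -16. -12.   0. -94. -12.]
now 10.3 [478.1 -34.3 405.6] [-179.9    0.   -82.3] F [-0.1  0.2  0.6] g 0.501 0.0 q [ 20. -16. -12.   0. -94. -12.]
1 7.360848445457829 5th: [0.05, 0.02, 3.68, -0.001, 0.0, 0.0] 1st: [0.01, 0.0, 0.74, -0.0, 0.0, 0.0]
2 7.360848445457829 5th: [0.05, 0.01, 3.68, -0.001, 0.0, 0.0] 1st: [0.01, 0.0, 0.74, -0.0, 0.0, 0.0]
```

Request:
{"method": "play_rows", "body": {
  "plan": [
    {"tx": 0,"ty": 0,"tz": 1,"wx": 0,"wy": 0,"wz": 0,"hand": 50},
    {"tx": 0,"ty": 0,"tz": 2,"wx": 0,"wy": 0,"wz": 0,"hand": 50},
    {"tx": 0,"ty": 0,"tz": 3,"wx": 0,"wy": 0,"wz": 0,"hand": 50},
    {"tx": 0,"ty": 0,"tz": 4,"wx": 0,"wy": 0,"wz": 0,"hand": 50},
    {"tx": 0,"ty": 0,"tz": 5,"wx": 0,"wy": 0,"wz": 0,"hand": 50}
  ]
}}

```text
clock: 10.8
tool_pos: [478.5, -35.1, 353.3]
ee_rot: [179.9, -0.0, -82.5]
wrist_force: [-0.2, -0.6, 0.3]
gripper_width: 0.498
finger_force: 0.0
```

Request:
{"method": "play_rows", "body": {
  "plan": [
    {"tx": 0,"ty": 0,"tz": 1,"wx": 0,"wy": 0,"wz": 0,"hand": 50},
    {"tx": 0,"ty": 0,"tz": 1.8,"wx": 0,"wy": 0,"wz": 0,"hand": 50},
    {"tx": 0,"ty": 0,"tz": 2.3,"wx": 0,"wy": 0,"wz": 0,"hand": 50},
    {"tx": 0,"ty": 0,"tz": 2.3,"wx": 0,"wy": 0,"wz": 0,"hand": 40},
    {"tx": 0,"ty": 0,"tz": 2.3,"wx": 0,"wy": 0,"wz": 0,"hand": 30}
  ]
}}

```text
clock: 11.3
tool_pos: [478.5, -34.8, 332.1]
ee_rot: [-180.0, -0.0, -82.4]
wrist_force: [0.4, 0.3, 0.1]
gripper_width: 0.3
finger_force: 0.0
```

Request:
{"method": "play_rows", "body": {
  "force": 50,
  "plan": [
    {"tx": 0,"ty": 0,"tz": 0,"wx": 0,"wy": 0,"wz": 0,"hand": 20},
    {"tx": 0,"ty": 0,"tz": 0,"wx": 0,"wy": 0,"wz": 0,"hand": 10},
    {"tx": 0,"ty": 0,"tz": 0,"wx": 0,"wy": 0,"wz": 0,"hand": 0},
    {"tx": 0,"ty": 0,"tz": 0,"wx": 0,"wy": 0,"wz": 0,"hand": 0},
    {"tx": 0,"ty": 0,"tz": 0,"wx": 0,"wy": 0,"wz": 0,"hand": 0}
  ]
}}

```text
clock: 11.8
tool_pos: [478.2, -34.9, 332.3]
ee_rot: [180.0, -0.0, -82.4]
wrist_force: [-4.8, 1.5, 5.6]
gripper_width: 0.099
finger_force: 48.8
```

Run:
```python
from h import *
cur()
r=166.9;a=13.87+np.linspace(0,73.9,41);x=-r*np.cos(np.radians(a));z=r*np.sin(np.radians(a))
for i in range(8):
    print(i,[(round(-(x[i*5+j]-x[i*5])/10,2),round(-(z[i*5+j]-z[i*5])/10,2)) for j in range(1,6)])
```

```text
now 11.8 [478.2 -34.9 332.3] [180.   -0.  -82.4] F [-4.8  1.5  5.6] g 0.099 48.8 q [ 20. -16. -20.   0. -87. -12.]
0 [(np.float64(-0.14), np.float64(-0.52)), (np.float64(-0.29), np.float64(-1.04)), (np.float64(-0.46), np.float64(-1.55)), (np.float64(-0.65), np.float64(-2.05)), (np.float64(-0.85), np.float64(-2.55))]
1 [(np.float64(-0.22), np.float64(-0.49)), (np.float64(-0.45), np.float64(-0.98)), (np.float64(-0.7), np.float64(-1.45)), (np.float64(-0.97), np.float64(-1.92)), (np.float64(-1.25), np.float64(-2.38))]
2 [(np.float64(-0.3), np.float64(-0.45)), (np.float64(-0.6), np.float64(-0.89)), (np.float64(-0.93), np.float64(-1.32)), (np.float64(-1.27), np.float64(-1.74)), (np.float64(-1.62), np.float64(-2.15))]
3 [(np.float64(-0.36), np.float64(-0.4)), (np.float64(-0.74), np.float64(-0.78)), (np.float64(-1.13), np.float64(-1.15)), (np.float64(-1.53), np.float64(-1.51)), (np.float64(-1.94), np.float64(-1.86))]
4 [(np.float64(-0.42), np.float64(-0.33)), (np.float64(-0.86), np.float64(-0.65)), (np.float64(-1.3), np.float64(-0.96)), (np.float64(-1.75), np.float64(-1.25)), (np.float64(-2.21), np.float64(-1.52))]
5 [(np.float64(-0.47), np.float64(-0.26)), (np.float64(-0.95), np.float64(-0.51)), (np.float64(-1.44), np.float64(-0.74)), (np.float64(-1.93), np.float64(-0.95)), (np.float64(-2.43), np.float64(-1.15))]
6 [(np.float64(-0.51), np.float64(-0.18)), (np.float64(-1.02), np.float64(-0.35)), (np.float64(-1.54), np.float64(-0.5)), (np.float64(-2.06), np.float64(-0.63)), (np.float64(-2.58), np.float64(-0.74))]
7 [(np.float64(-0.53), np.float64(-0.1)), (np.float64(-1.06), np.float64(-0.18)), (np.float64(-1.6), np.float64(-0.24)), (np.float64(-2.13), np.float64(-0.29)), (np.float64(-2.67), np.float64(-0.32))]
```

Request:
{"method": "play_rows", "body": {
  "plan": [
    {"tx": 0,"ty": -0.14,"tz": -0.52,"wx": 0,"wy": 0,"wz": 0,"hand": 0},
    {"tx": 0,"ty": -0.29,"tz": -1.04,"wx": 0,"wy": 0,"wz": 0,"hand": 0},
    {"tx": 0,"ty": -0.46,"tz": -1.55,"wx": 0,"wy": 0,"wz": 0,"hand": 0},
    {"tx": 0,"ty": -0.65,"tz": -2.05,"wx": 0,"wy": 0,"wz": 0,"hand": 0},
    {"tx": 0,"ty": -0.85,"tz": -2.55,"wx": 0,"wy": 0,"wz": 0,"hand": 0}
  ]
}}

```text
clock: 12.3
tool_pos: [486.5, -33.8, 356.7]
ee_rot: [179.8, -0.0, -82.4]
wrist_force: [-6.7, -0.3, -5.5]
gripper_width: 0.096
finger_force: 48.5
```

Request:
{"method": "play_rows", "body": {
  "plan": [
    {"tx": 0,"ty": -0.22,"tz": -0.49,"wx": 0,"wy": 0,"wz": 0,"hand": 0},
    {"tx": 0,"ty": -0.45,"tz": -0.98,"wx": 0,"wy": 0,"wz": 0,"hand": 0},
    {"tx": 0,"ty": -0.7,"tz": -1.45,"wx": 0,"wy": 0,"wz": 0,"hand": 0},
    {"tx": 0,"ty": -0.97,"tz": -1.92,"wx": 0,"wy": 0,"wz": 0,"hand": 0},
    {"tx": 0,"ty": -1.25,"tz": -2.38,"wx": 0,"wy": 0,"wz": 0,"hand": 0}
  ]
}}

```text
clock: 12.8
tool_pos: [498.6, -32.1, 381.0]
ee_rot: [179.7, -0.0, -82.4]
wrist_force: [-11.2, -0.1, -0.3]
gripper_width: 0.092
finger_force: 48.6
```

```bash
cat > cov.py <<'E'
from h import *
from plant import arm
cur()
im,d=arm.get_image("scene");p=arm.camera_params("scene")
P=cloud(d,p["intrinsics"],p["pose"]).reshape(-1,3);P=P[~np.isnan(P[:,0])]
Q=Ro.from_euler('z',-SY,degrees=True).apply(P-ST)-[88,0,136.5]
m=(abs(Q[:,1])<95)&(Q[:,2]>10)&(Q[:,0]<60)&(Q[:,0]>-185)
A=-np.degrees(np.arctan2(Q[m][:,2],Q[m][:,0]))+180
r=np.hypot(Q[m][:,0],Q[m][:,2])
k=(r>60)&(r<150);h,e=np.histogram(A[k],np.arange(0,110,3));print([(int(e[i]),int(h[i])) for i in np.argsort(-h)[:6]])
E
python3 cov.py
```

```text
now 12.8 [498.6 -32.1 381. ] [179.7  -0.  -82.4] F [-11.2  -0.1  -0.3] g 0.092 48.6 q [ 19. -13. -12.  -0. -91. -12.]
[(18, 655), (21, 67), (15, 14), (24, 1), (30, 1), (6, 0)]
```

Request:
{"method": "play_rows", "body": {
  "plan": [
    {"tx": 0,"ty": -0.28,"tz": -0.46,"wx": 0,"wy": 0,"wz": 0,"hand": 0},
    {"tx": 0,"ty": -0.58,"tz": -0.91,"wx": 0,"wy": 0,"wz": 0,"hand": 0},
    {"tx": 0,"ty": -0.9,"tz": -1.34,"wx": 0,"wy": 0,"wz": 0,"hand": 0},
    {"tx": 0,"ty": -1.23,"tz": -1.76,"wx": 0,"wy": 0,"wz": 0,"hand": 0},
    {"tx": 0,"ty": -1.57,"tz": -2.17,"wx": 0,"wy": 0,"wz": 0,"hand": 0}
  ]
}}

```text
clock: 13.35
tool_pos: [514.2, -30.0, 403.4]
ee_rot: [179.8, -0.0, -82.4]
wrist_force: [-10.9, 1.2, 0.1]
gripper_width: 0.093
finger_force: 48.6
```

Request:
{"method": "play_rows", "body": {
  "plan": [
    {"tx": 0,"ty": -0.36,"tz": -0.4,"wx": 0,"wy": 0,"wz": 0,"hand": 0},
    {"tx": 0,"ty": -0.74,"tz": -0.78,"wx": 0,"wy": 0,"wz": 0,"hand": 0},
    {"tx": 0,"ty": -1.13,"tz": -1.15,"wx": 0,"wy": 0,"wz": 0,"hand": 0},
    {"tx": 0,"ty": -1.53,"tz": -1.51,"wx": 0,"wy": 0,"wz": 0,"hand": 0},
    {"tx": 0,"ty": -1.94,"tz": -1.86,"wx": 0,"wy": 0,"wz": 0,"hand": 0}
  ]
}}

```text
clock: 13.85
tool_pos: [533.2, -27.5, 423.2]
ee_rot: [179.9, -0.0, -82.4]
wrist_force: [-13.8, 3.1, 4.5]
gripper_width: 0.094
finger_force: 48.8
```

```bash
python3 cov.py
```

```text
now 13.85 [533.2 -27.5 423.2] [179.9  -0.  -82.4] F [-13.8   3.1   4.5] g 0.094 48.8 q [ 19.  -8.  -3.  -0. -95. -11.]
[(36, 328), (39, 87), (0, 0), (3, 0), (12, 0), (15, 0)]
```

Request:
{"method": "play_rows", "body": {
  "plan": [
    {"tx": 0,"ty": -0.4,"tz": -0.36,"wx": 0,"wy": 0,"wz": 0,"hand": 0},
    {"tx": 0,"ty": -0.83,"tz": -0.7,"wx": 0,"wy": 0,"wz": 0,"hand": 0},
    {"tx": 0,"ty": -1.26,"tz": -1.02,"wx": 0,"wy": 0,"wz": 0,"hand": 0},
    {"tx": 0,"ty": -1.7,"tz": -1.32,"wx": 0,"wy": 0,"wz": 0,"hand": 0},
    {"tx": 0,"ty": -2.16,"tz": -1.6,"wx": 0,"wy": 0,"wz": 0,"hand": 0}
  ]
}}

```text
clock: 14.4
tool_pos: [554.9, -24.6, 439.6]
ee_rot: [180.0, -0.0, -82.4]
wrist_force: [-10.6, 2.4, 3.2]
gripper_width: 0.099
finger_force: 48.8
```

Request:
{"method": "play_rows", "body": {
  "plan": [
    {"tx": 0,"ty": -0.47,"tz": -0.26,"wx": 0,"wy": 0,"wz": 0,"hand": 0},
    {"tx": 0,"ty": -0.95,"tz": -0.51,"wx": 0,"wy": 0,"wz": 0,"hand": 0},
    {"tx": 0,"ty": -1.44,"tz": -0.74,"wx": 0,"wy": 0,"wz": 0,"hand": 0},
    {"tx": 0,"ty": -1.93,"tz": -0.95,"wx": 0,"wy": 0,"wz": 0,"hand": 0},
    {"tx": 0,"ty": -2.43,"tz": -1.15,"wx": 0,"wy": 0,"wz": 0,"hand": 0}
  ]
}}

```text
clock: 14.9
tool_pos: [578.9, -21.3, 452.3]
ee_rot: [-179.9, -0.0, -82.4]
wrist_force: [-9.3, 2.5, 6.9]
gripper_width: 0.093
finger_force: 48.9
```

Request:
{"method": "play_rows", "body": {
  "plan": [
    {"tx": 0,"ty": -0.51,"tz": -0.18,"wx": 0,"wy": 0,"wz": 0,"hand": 0},
    {"tx": 0,"ty": -1.02,"tz": -0.35,"wx": 0,"wy": 0,"wz": 0,"hand": 0},
    {"tx": 0,"ty": -1.54,"tz": -0.5,"wx": 0,"wy": 0,"wz": 0,"hand": 0},
    {"tx": 0,"ty": -2.06,"tz": -0.63,"wx": 0,"wy": 0,"wz": 0,"hand": 0},
    {"tx": 0,"ty": -2.58,"tz": -0.74,"wx": 0,"wy": 0,"wz": 0,"hand": 0}
  ]
}}

```text
clock: 15.4
tool_pos: [604.6, -17.8, 460.7]
ee_rot: [-179.7, -0.0, -82.4]
wrist_force: [-9.4, 4.3, 10.8]
gripper_width: 0.094
finger_force: 49.2
```

```bash
python3 cov.py
```

```text
now 15.4 [604.6 -17.8 460.7] [-179.7   -0.   -82.4] F [-9.4  4.3 10.8] g 0.094 49.2 q [ 17.   4.  12.   0. -98. -10.]
[(63, 66), (60, 2), (0, 0), (3, 0), (12, 0), (15, 0)]
```

Request:
{"method": "play_rows", "body": {
  "plan": [
    {"tx": 0,"ty": -0.53,"tz": -0.14,"wx": 0,"wy": 0,"wz": 0,"hand": 0},
    {"tx": 0,"ty": -1.06,"tz": -0.25,"wx": 0,"wy": 0,"wz": 0,"hand": 0},
    {"tx": 0,"ty": -1.6,"tz": -0.34,"wx": 0,"wy": 0,"wz": 0,"hand": 0},
    {"tx": 0,"ty": -2.13,"tz": -0.4,"wx": 0,"wy": 0,"wz": 0,"hand": 0},
    {"tx": 0,"ty": -2.67,"tz": -0.4,"wx": 0,"wy": 0,"wz": 0,"hand": 0}
  ]
}}

```text
clock: 15.95
tool_pos: [631.3, -14.3, 464.2]
ee_rot: [-179.7, -0.0, -82.4]
wrist_force: [-6.6, 2.4, 9.0]
gripper_width: 0.089
finger_force: 51.4
```

Request:
{"method": "play_rows", "body": {
  "plan": [
    {"tx": 0,"ty": -0.1,"tz": 0,"wx": 0,"wy": 0,"wz": 0,"hand": 0},
    {"tx": 0,"ty": -0.2,"tz": 0,"wx": 0,"wy": 0,"wz": 0,"hand": 0},
    {"tx": 0,"ty": -0.2,"tz": 0,"wx": 0,"wy": 0,"wz": 0,"hand": 0},
    {"tx": 0,"ty": -0.2,"tz": 0,"wx": 0,"wy": 0,"wz": 0,"hand": 0},
    {"tx": 0,"ty": -0.2,"tz": 0,"wx": 0,"wy": 0,"wz": 0,"hand": 0}
  ]
}}

```text
clock: 16.45
tool_pos: [633.4, -14.0, 464.3]
ee_rot: [-179.6, -0.0, -82.4]
wrist_force: [-3.1, 2.6, 7.6]
gripper_width: 0.094
finger_force: 51.2
```

```bash
python3 cov.py
python3 - <<'E'
from h import *
from plant import arm
im,d=arm.get_image("scene");cv2.imwrite("pics/s3.png",cv2.resize(im[80:300,200:440],None,fx=3,fy=2.7)[:,:,::-1])
E
```

```text
now 16.45 [633.4 -14.  464.3] [-179.6   -0.   -82.4] F [-3.1  2.6  7.6] g 0.094 51.2 q [ 17.   8.  17.   0. -99.  -9.]
[(72, 116), (75, 17), (0, 0), (3, 0), (12, 0), (15, 0)]
```

View pics/s3.png

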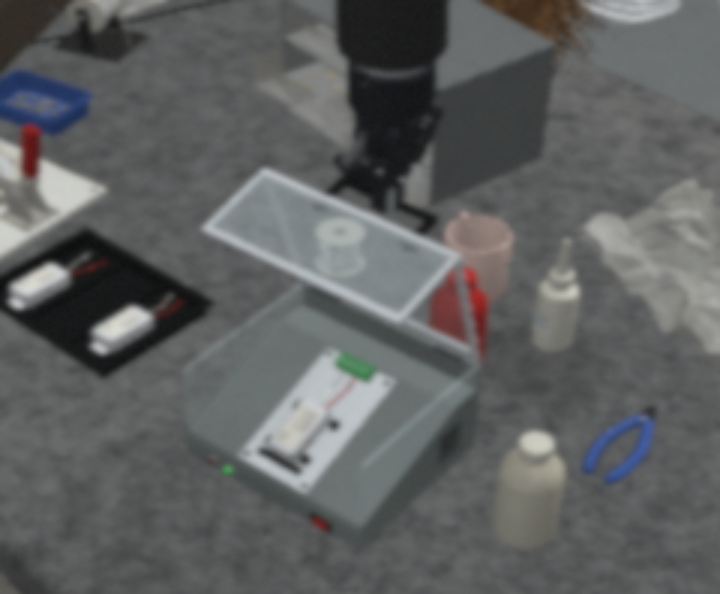

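The scene crop shows the cover standing open at about 74° with the gripper still on the bar. The driver is visible in its nest at (297,427), and the bottle stands upright at (530,490). Next I release, rise and locate the driver.

Request:
{"method": "play_rows", "body": {
  "plan": [
    {"tx": 0,"ty": 0,"tz": 0,"wx": 0,"wy": 0,"wz": 0,"hand": 15},
    {"tx": 0,"ty": 0,"tz": 0,"wx": 0,"wy": 0,"wz": 0,"hand": 22},
    {"tx": 0,"ty": 0,"tz": 0,"wx": 0,"wy": 0,"wz": 0,"hand": 25},
    {"tx": 0,"ty": 0,"tz": 0,"wx": 0,"wy": 0,"wz": 0,"hand": 25},
    {"tx": 0,"ty": 0,"tz": -0.5,"wx": 0,"wy": 0,"wz": 0,"hand": 25}
  ]
}}

```text
clock: 17.05
tool_pos: [633.7, -14.2, 464.4]
ee_rot: [179.9, -0.0, -82.4]
wrist_force: [0.5, 0.5, 0.8]
gripper_width: 0.25
finger_force: 0.0
```

Request:
{"method": "play_rows", "body": {
  "plan": [
    {"tx": 0,"ty": 0,"tz": -1,"wx": 0,"wy": 0,"wz": 0,"hand": 25},
    {"tx": 0,"ty": 0,"tz": -2.5,"wx": 0,"wy": 0,"wz": 0,"hand": 25},
    {"tx": 0,"ty": 0,"tz": -4.5,"wx": 0,"wy": 0,"wz": 0,"hand": 25},
    {"tx": 0,"ty": 0,"tz": -6.5,"wx": 0,"wy": 0,"wz": 0,"hand": 25},
    {"tx": 0,"ty": 0,"tz": -8,"wx": 0,"wy": 0,"wz": 0,"hand": 25}
  ]
}}

```text
clock: 17.55
tool_pos: [633.2, -14.5, 547.9]
ee_rot: [-179.9, -0.0, -82.5]
wrist_force: [-0.4, 0.4, 0.0]
gripper_width: 0.249
finger_force: 0.0
```

```bash
python3 cov.py
python3 - <<'E'
from h import *
from plant import arm
np.set_printoptions(precision=1,suppress=True)
im,d=arm.get_image("scene");p=arm.camera_params("scene");K,T=p["intrinsics"],p["pose"]
P=cloud(d,K,T)
inv=lambda q:Ro.from_euler('z',-SY,degrees=True).apply(q-ST)
sub=P[215:265,275:330].reshape(-1,3);c=im[215:265,275:330].reshape(-1,3).astype(int)
S=inv(sub);pl=42+(S[:,0]+90)*np.tan(np.radians(22));h=(S[:,2]-pl)*np.cos(np.radians(22))
k=(h>14)&(h<30)&(abs(S[:,1])<40)&(S[:,0]>-80)&(S[:,0]<40);print(k.sum(),np.median(S[k],0),S[k].min(0),S[k].max(0))
for v in range(222,256,4):print([(int(h[(v-215)*55+u-275])) for u in range(277,330,4)], [tuple(S[(v-215)*55+u-275][:2].astype(int).tolist()) for u in (289,301)])
E
```

```text
now 17.55 [633.2 -14.5 547.9] [-179.9   -0.   -82.5] F [-0.4  0.4  0. ] g 0.249 0.0 q [  17.   11.   30.    0. -108.   -9.]
[(72, 109), (75, 23), (69, 1), (0, 0), (12, 0), (3, 0)]
266 [-48.8  -4.5  84.4] [-79.9 -26.   62. ] [ 39.1  20.8 114.4]
[0, -3, -2, -2, 0, 1, 2, 2, 0, 3, 1, 3, 11, 4] [(-8, 71), (4, 35)]Traceback (most recent call last):
  File "<stdin>", line 10, in <module>
ValueError: cannot convert float NaN to integer
```

Run:
```python
from h import *
R0=rot(-82.4);R1=rot(7.6-180);R2=rot(7.6-180,22,7.6)
print(R2.apply([0,0,1]), R2.apply([0,1,0]), st(-151,0,315))
plan([((405,-46,535),R1,3),(st(-151,-2,315),R2,2)])
```

```text
[ 0.37131588  0.04954412 -0.92718385] [-1.32256390e-01  9.91215540e-01  1.70002901e-16] [401.62645342 -46.27071493 315.        ]
now 17.65 [633.1 -14.7 548.8] [-179.7   -0.   -82.5] F [0.  0.5 1.1] g 0.25 0.0 q [  17.   11.   30.    0. -108.   -9.]
1 15.374101109984531 5th: [0.04, 7.68, 0.42, -0.001, 0.001, 0.523] 1st: [0.01, 1.54, 0.08, -0.0, 0.0, 0.105]
2 15.374101109984531 5th: [3.87, 6.63, 0.43, -0.001, 0.001, 0.523] 1st: [0.77, 1.33, 0.09, -0.0, 0.0, 0.105]
3 15.374101109984531 5th: [6.66, 3.81, 0.45, -0.001, 0.001, 0.523] 1st: [1.33, 0.76, 0.09, -0.0, 0.0, 0.105]
4 22.00335037172593 5th: [0.17, -0.09, 11.0, -0.0, -0.192, 0.0] 1st: [0.03, -0.02, 2.2, -0.0, -0.038, -0.0]
5 22.00335037172593 5th: [2.26, -0.09, 10.77, -0.0, -0.192, 0.0] 1st: [0.45, -0.02, 2.15, -0.0, -0.038, -0.0]
```

Request:
{"method": "play_rows", "body": {
  "plan": [
    {"tx": 0,"ty": 1.5,"tz": 0,"wx": 0,"wy": 0,"wz": 0.105,"hand": 30},
    {"tx": 0,"ty": 3.1,"tz": 0,"wx": 0,"wy": 0,"wz": 0.209,"hand": 40},
    {"tx": 0,"ty": 4.6,"tz": 0,"wx": 0,"wy": 0,"wz": 0.314,"hand": 50},
    {"tx": 0,"ty": 6.1,"tz": 0,"wx": 0,"wy": 0,"wz": 0.419,"hand": 60},
    {"tx": 0,"ty": 7.68,"tz": 0,"wx": 0,"wy": 0,"wz": 0.523,"hand": 60}
  ]
}}

```text
clock: 18.15
tool_pos: [556.9, -24.4, 544.6]
ee_rot: [180.0, -0.0, -112.7]
wrist_force: [0.0, 0.6, 0.9]
gripper_width: 0.605
finger_force: 0.0
```

Request:
{"method": "play_rows", "body": {
  "plan": [
    {"tx": 0.8,"ty": 1.3,"tz": 0,"wx": 0,"wy": 0,"wz": 0.105,"hand": 60},
    {"tx": 1.55,"ty": 2.65,"tz": 0,"wx": 0,"wy": 0,"wz": 0.209,"hand": 60},
    {"tx": 2.32,"ty": 4,"tz": 0,"wx": 0,"wy": 0,"wz": 0.314,"hand": 60},
    {"tx": 3.1,"ty": 5.3,"tz": 0,"wx": 0,"wy": 0,"wz": 0.419,"hand": 60},
    {"tx": 3.87,"ty": 6.63,"tz": 0,"wx": 0,"wy": 0,"wz": 0.523,"hand": 60}
  ]
}}

```text
clock: 18.65
tool_pos: [480.7, -34.9, 544.7]
ee_rot: [180.0, -0.0, -142.6]
wrist_force: [-0.6, 0.6, -0.3]
gripper_width: 0.602
finger_force: 0.0
```

Request:
{"method": "play_rows", "body": {
  "plan": [
    {"tx": 1.33,"ty": 0.76,"tz": 0.26,"wx": 0,"wy": 0,"wz": 0.105,"hand": 60},
    {"tx": 2.66,"ty": 1.52,"tz": 0.52,"wx": 0,"wy": 0,"wz": 0.209,"hand": 60},
    {"tx": 4,"ty": 2.3,"tz": 0.8,"wx": 0,"wy": 0,"wz": 0.314,"hand": 60},
    {"tx": 5.3,"ty": 3.05,"tz": 1.1,"wx": 0,"wy": 0,"wz": 0.419,"hand": 60},
    {"tx": 6.66,"ty": 3.81,"tz": 1.3,"wx": 0,"wy": 0,"wz": 0.523,"hand": 60}
  ]
}}

```text
clock: 19.15
tool_pos: [404.7, -45.4, 531.5]
ee_rot: [180.0, -0.0, -172.6]
wrist_force: [-0.4, -0.5, 0.8]
gripper_width: 0.6
finger_force: 0.0
```

Request:
{"method": "play_rows", "body": {
  "plan": [
    {"tx": 0,"ty": 0,"tz": 2.2,"wx": 0,"wy": -0.038,"wz": 0,"hand": 60},
    {"tx": 0.1,"ty": 0,"tz": 4.4,"wx": 0,"wy": -0.077,"wz": 0,"hand": 60},
    {"tx": 0.1,"ty": 0,"tz": 6.6,"wx": 0,"wy": -0.115,"wz": 0,"hand": 60},
    {"tx": 0.15,"ty": 0,"tz": 8.8,"wx": 0,"wy": -0.154,"wz": 0,"hand": 60},
    {"tx": 0.17,"ty": -0.09,"tz": 11,"wx": 0,"wy": -0.192,"wz": 0,"hand": 60}
  ]
}}

```text
clock: 19.65
tool_pos: [403.6, -46.5, 420.8]
ee_rot: [180.0, 11.1, -172.3]
wrist_force: [0.2, -0.3, 0.1]
gripper_width: 0.603
finger_force: 0.0
```

Request:
{"method": "play_rows", "body": {
  "plan": [
    {"tx": 0.5,"ty": 0,"tz": 2.4,"wx": 0,"wy": -0.05,"wz": 0,"hand": 60},
    {"tx": 1,"ty": 0,"tz": 4.8,"wx": 0,"wy": -0.1,"wz": 0,"hand": 60},
    {"tx": 1.5,"ty": 0,"tz": 7.2,"wx": 0,"wy": -0.15,"wz": 0,"hand": 60},
    {"tx": 2.26,"ty": -0.09,"tz": 10.77,"wx": 0,"wy": -0.192,"wz": 0,"hand": 60},
    {"tx": 2.26,"ty": -0.09,"tz": 10.77,"wx": 0,"wy": -0.192,"wz": 0,"hand": 60}
  ]
}}

```text
clock: 20.15
tool_pos: [400.6, -47.9, 305.2]
ee_rot: [-180.0, 21.5, -172.3]
wrist_force: [0.3, 0.3, -0.7]
gripper_width: 0.596
finger_force: 0.0
```

Run:
```python
from h import *
from plant import arm
np.set_printoptions(precision=1,suppress=True)
cur()
p=arm.camera_params("wrist");im,d=arm.get_image("wrist");K,T=p["intrinsics"],p["pose"]
np.savez("w4.npz",im=im,d=d,K=K,T=T)
cur();cv2.imwrite("pics/w4.png",im[:,:,::-1])
```

```text
now 20.15 [400.6 -47.9 305.2] [-180.    21.5 -172.3] F [ 0.3  0.3 -0.7] g 0.596 0.0 q [  25.  -43.  -43.    7.  -69. -109.]
now 20.2 [401.5 -47.9 309.8] [-179.9   21.7 -172.3] F [ 0.4 -0.9  1.2] g 0.6 0.0 q [  25.  -42.  -43.    7.  -69. -109.]
```

View pics/w4.png

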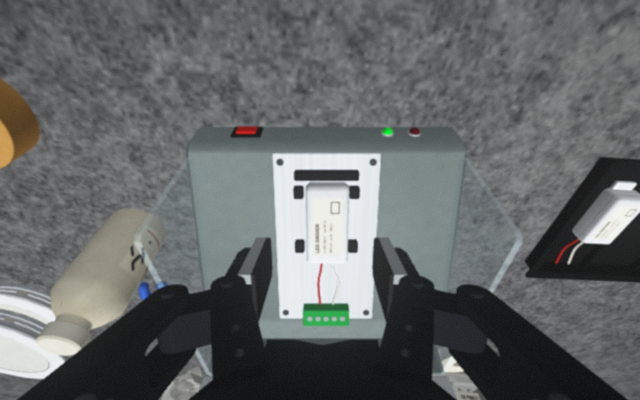

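The wrist view shows the driver case in the nest spanning (307–348, 183–263), with guide blocks at (298,190), (354,190), (299,246) and (355,246). The leads run down to the green block. I now measure the case pose.

Run:
```python
from h import *
np.set_printoptions(precision=1,suppress=True)
im,d,K,T=load("w4.npz");P=cloud(d,K,T)
A=Ro.from_euler('z',SY,degrees=True)*Ro.from_euler('y',-22,degrees=True) # nest axes->world
ok=~np.isnan(P[...,0])
# plate plane
m=np.zeros(d.shape,bool);m[215:230,284:292]=1;m[215:230,362:370]=1;m[270:300,284:300]=1;m[270:300,350:365]=1
N=A.inv().apply((P-ST).reshape(-1,3)).reshape(P.shape)
pl=N[m&ok];print("plate",np.median(pl,0),pl[:,2].std(), np.polyfit(pl[:,0],pl[:,2],1),np.polyfit(pl[:,1],pl[:,2],1))
z0=np.median(pl[:,2])
c=np.zeros(d.shape,bool);c[165:285,285:372]=1
k=c&ok&(abs(N[...,2]-z0-21)<5);q=N[k];print("top",len(q),np.median(q,0)-[0,0,z0]);r=cv2.minAreaRect(q[:,:2].astype(np.float32));print(r)
lo,hi=np.percentile(q[:,:2],[2,98],axis=0);print(lo,hi,(lo+hi)/2)
# from pixel edges at top face
def pix(u,v,z):
    o=A.inv().apply(T[:3,3]-ST);r=A.inv().apply(T[:3,:3]@np.array([(u-K[0,2])/K[0,0],(v-K[1,2])/K[1,1],1]));return o+r*(z-o[2])/r[2]
print([pix(u,v,z0+21)[:2] for u,v in((307,183),(348,183),(307,263),(348,263))])
print("guides",[pix(u,v,z0+8)[:2] for u,v in((298,190),(354,190),(299,246),(355,246))])
ctr=np.append((lo+hi)/2,z0);print("case under world",A.apply(ctr)+ST)
```

```text
plate [ 44.1 -21.5  75.5] 0.5809374216955715 [-0.  75.6] [ 0.  75.5]
top 3239 [-17.9   2.1  21. ]
((-15.152641296386719, 1.98162841796875), (62.32427215576172, 32.06977081298828), 0.0049633365124464035)
[-45.5 -13.2] [13.5 17.1] [-16.    1.9]
[array([-48.7, -12.3]), array([-48.7,  17.2]), array([ 15.4, -13.1]), array([15.3, 18.8])]
guides [array([-39.9, -19.9]), array([-40. ,  23.1]), array([  7.2, -20.1]), array([ 7.1, 25.3])]
case under world [508.3 -30.1  64. ]
```

```bash
cat >> h.py <<'E'
A=Ro.from_euler('z',SY,degrees=True)*Ro.from_euler('y',-22,degrees=True)
def nest(x,y,z):return A.apply([x,y,z])+ST
E
python3 - <<'E'
from h import *
R2=rot(7.6-180,22,7.6)
plan([(nest(-16,2,75.5+215),R2,1),(nest(-16,2,75.5+175),R2,2)])
E
```

```text
now 20.2 [401.5 -47.9 309.8] [-179.9   21.7 -172.3] F [ 0.4 -0.9  1.2] g 0.6 0.0 q [  25.  -42.  -43.    7.  -69. -109.]
1 10.84551372652775 5th: [-0.85, 0.36, 5.34, -0.0, -0.005, 0.002] 1st: [-0.17, 0.07, 1.07, -0.0, -0.001, 0.0]
2 4.000000000000001 5th: [-0.0, -0.0, 2.0, 0.0, 0.0, 0.0] 1st: [-0.0, -0.0, 0.4, 0.0, 0.0, 0.0]
3 4.000000000000001 5th: [0.0, 0.0, 2.0, 0.0, 0.0, 0.0] 1st: [0.0, 0.0, 0.4, 0.0, 0.0, 0.0]
```

Request:
{"method": "play_rows", "body": {
  "plan": [
    {"tx": -0.3,"ty": 0.1,"tz": 1.2,"wx": 0,"wy": 0,"wz": 0,"hand": 60},
    {"tx": -0.6,"ty": 0.2,"tz": 2.5,"wx": 0,"wy": 0,"wz": 0,"hand": 60},
    {"tx": -0.85,"ty": 0.3,"tz": 3.8,"wx": 0,"wy": 0,"wz": 0,"hand": 60},
    {"tx": -0.85,"ty": 0.3,"tz": 4.5,"wx": 0,"wy": 0,"wz": 0,"hand": 60},
    {"tx": -0.85,"ty": 0.3,"tz": 4.5,"wx": 0,"wy": 0,"wz": 0,"hand": 60}
  ]
}}

```text
clock: 20.7
tool_pos: [426.9, -41.2, 274.5]
ee_rot: [-180.0, 22.0, -172.3]
wrist_force: [0.2, -0.3, -0.6]
gripper_width: 0.596
finger_force: 0.0
```

Request:
{"method": "play_rows", "body": {
  "plan": [
    {"tx": 0,"ty": 0,"tz": 0,"wx": 0,"wy": 0,"wz": 0,"hand": 60},
    {"tx": 0,"ty": 0,"tz": 0,"wx": 0,"wy": 0,"wz": 0,"hand": 60},
    {"tx": 0,"ty": 0,"tz": 0,"wx": 0,"wy": 0,"wz": 0,"hand": 60},
    {"tx": 0,"ty": 0,"tz": 0,"wx": 0,"wy": 0,"wz": 0,"hand": 60},
    {"tx": 0,"ty": 0,"tz": 0,"wx": 0,"wy": 0,"wz": 0,"hand": 60}
  ]
}}

```text
clock: 21.2
tool_pos: [426.4, -41.3, 273.9]
ee_rot: [-180.0, 22.0, -172.3]
wrist_force: [0.6, 0.4, -0.2]
gripper_width: 0.597
finger_force: 0.0
```

Run:
```python
from h import *
R2=rot(7.6-180,22,7.6)
plan([(nest(-16,2,75.5+175),R2,2)])
```

```text
now 21.2 [426.4 -41.3 273.9] [-180.    22.  -172.3] F [ 0.6  0.4 -0.2] g 0.597 0.0 q [  24.  -37.  -44.    7.  -63. -109.]
1 5.062170369527456 5th: [0.1, 0.02, 2.53, 0.0, 0.0, 0.001] 1st: [0.02, 0.0, 0.51, 0.0, 0.0, 0.0]
2 5.062170369527456 5th: [0.1, 0.02, 2.53, 0.0, 0.0, 0.001] 1st: [0.02, 0.0, 0.51, 0.0, 0.0, 0.0]
```

Request:
{"method": "play_rows", "body": {
  "plan": [
    {"tx": 0.1,"ty": 0,"tz": 0.6,"wx": 0,"wy": 0,"wz": 0,"hand": 60},
    {"tx": 0.2,"ty": 0,"tz": 1.2,"wx": 0,"wy": 0,"wz": 0,"hand": 60},
    {"tx": 0.2,"ty": 0,"tz": 1.8,"wx": 0,"wy": 0,"wz": 0,"hand": 60},
    {"tx": 0.2,"ty": 0.04,"tz": 2.4,"wx": 0,"wy": 0,"wz": 0,"hand": 60},
    {"tx": 0.2,"ty": 0.04,"tz": 3,"wx": 0,"wy": 0,"wz": 0,"hand": 60}
  ]
}}

```text
clock: 21.7
tool_pos: [435.9, -39.6, 244.4]
ee_rot: [-180.0, 22.0, -172.3]
wrist_force: [-0.2, -0.1, 0.7]
gripper_width: 0.603
finger_force: 0.0
```

Request:
{"method": "play_rows", "body": {
  "plan": [
    {"tx": 0,"ty": 0,"tz": 0.6,"wx": 0,"wy": 0,"wz": 0,"hand": 60},
    {"tx": 0,"ty": 0,"tz": 1.2,"wx": 0,"wy": 0,"wz": 0,"hand": 60},
    {"tx": 0,"ty": 0,"tz": 1.7,"wx": 0,"wy": 0,"wz": 0,"hand": 60},
    {"tx": 0,"ty": 0,"tz": 2,"wx": 0,"wy": 0,"wz": 0,"hand": 60},
    {"tx": 0,"ty": 0,"tz": 2,"wx": 0,"wy": 0,"wz": 0,"hand": 55}
  ]
}}

```text
clock: 22.2
tool_pos: [443.1, -38.7, 226.0]
ee_rot: [-180.0, 21.9, -172.3]
wrist_force: [-0.6, 0.4, -0.2]
gripper_width: 0.547
finger_force: 0.0
```

Request:
{"method": "play_rows", "body": {
  "force": 35,
  "plan": [
    {"tx": 0,"ty": 0,"tz": 0,"wx": 0,"wy": 0,"wz": 0,"hand": 48},
    {"tx": 0,"ty": 0,"tz": 0,"wx": 0,"wy": 0,"wz": 0,"hand": 42},
    {"tx": 0,"ty": 0,"tz": 0,"wx": 0,"wy": 0,"wz": 0,"hand": 36},
    {"tx": 0,"ty": 0,"tz": 0,"wx": 0,"wy": 0,"wz": 0,"hand": 25},
    {"tx": 0,"ty": 0,"tz": 0,"wx": 0,"wy": 0,"wz": 0,"hand": 15}
  ]
}}

```text
clock: 22.7
tool_pos: [443.2, -38.6, 227.1]
ee_rot: [-180.0, 22.0, -172.3]
wrist_force: [-2.4, 0.8, 3.0]
gripper_width: 0.368
finger_force: 34.8
```

Run:
```python
from h import *
p,R=cur();print(A.inv().apply(p-ST))
```

```text
now 22.7 [443.2 -38.6 227.1] [-180.    22.  -172.3] F [-2.4  0.8  3. ] g 0.368 34.8 q [  24.  -32.  -46.    7.  -56. -109.]
[-15.80835198   2.06149805 251.29315114]
```

The driver is gripped. The tray lane is only 62 mm wide between 10 mm ribs, so low fingertips would foul the ribs when they open. I regrip about 6 mm higher while it still lies in the nest, then lift.

Request:
{"method": "play_rows", "body": {
  "plan": [
    {"tx": 0,"ty": 0,"tz": 0,"wx": 0,"wy": 0,"wz": 0,"hand": 42},
    {"tx": 0,"ty": 0,"tz": 0,"wx": 0,"wy": 0,"wz": 0,"hand": 46},
    {"tx": 0,"ty": 0,"tz": -0.3,"wx": 0,"wy": 0,"wz": 0,"hand": 46},
    {"tx": 0,"ty": 0,"tz": -0.6,"wx": 0,"wy": 0,"wz": 0,"hand": 46},
    {"tx": 0,"ty": 0,"tz": -0.6,"wx": 0,"wy": 0,"wz": 0,"hand": 46}
  ]
}}

```text
clock: 23.2
tool_pos: [440.9, -38.9, 232.8]
ee_rot: [-180.0, 22.1, -172.3]
wrist_force: [0.4, -0.4, -0.9]
gripper_width: 0.458
finger_force: 0.0
```

Request:
{"method": "play_rows", "body": {
  "force": 40,
  "plan": [
    {"tx": 0,"ty": 0,"tz": 0,"wx": 0,"wy": 0,"wz": 0,"hand": 42},
    {"tx": 0,"ty": 0,"tz": 0,"wx": 0,"wy": 0,"wz": 0,"hand": 36},
    {"tx": 0,"ty": 0,"tz": 0,"wx": 0,"wy": 0,"wz": 0,"hand": 25},
    {"tx": 0,"ty": 0,"tz": 0,"wx": 0,"wy": 0,"wz": 0,"hand": 15},
    {"tx": 0,"ty": 0,"tz": 0,"wx": 0,"wy": 0,"wz": 0,"hand": 15}
  ]
}}

```text
clock: 23.7
tool_pos: [440.9, -39.0, 232.4]
ee_rot: [-180.0, 22.0, -172.3]
wrist_force: [-2.7, 0.8, 3.8]
gripper_width: 0.361
finger_force: 40.2
```

Run:
```python
from h import *
p,R=cur();n=A.inv().apply(p-ST);print(n)
R2=rot(7.6-180,22,7.6);h=n[2]-75.5  # TCP height over driver underside
R3=rot(5.5-180)
c=np.array([526.3,331.9,0])
plan([(nest(-16,2,75.5+h+110),R2,4),((450,120,330),R2,4),((c[0],c[1],290),R3,5),((c[0],c[1],h+3+8),R3,4)])
```

```text
now 23.7 [440.9 -39.  232.4] [-180.    22.  -172.3] F [-2.7  0.8  3.8] g 0.361 40.2 q [  24.  -33.  -46.    7.  -56. -109.]
[-15.92353883   2.03350277 257.08832411]
now 23.7 [440.9 -39.  232.4] [-180.    22.  -172.3] F [-2.7  0.8  3.8] g 0.361 40.2 q [  24.  -33.  -46.    7.  -56. -109.]
1 5.500001583805867 5th: [0.0, -0.0, -2.75, 0.0, 0.0, 0.0] 1st: [0.0, -0.0, -0.55, 0.0, 0.0, 0.0]
2 5.500001583805867 5th: [0.0, -0.0, -2.75, 0.0, 0.0, 0.0] 1st: [0.0, -0.0, -0.55, 0.0, 0.0, 0.0]
3 5.500001583805867 5th: [0.0, -0.0, -2.75, 0.0, 0.0, 0.0] 1st: [0.0, -0.0, -0.55, 0.0, 0.0, 0.0]
4 5.500001583805867 5th: [0.0, -0.0, -2.75, 0.0, 0.0, 0.0] 1st: [0.0, -0.0, -0.55, 0.0, 0.0, 0.0]
5 8.597356615123834 5th: [-1.61, 3.91, 0.77, 0.0, 0.0, 0.0] 1st: [-0.32, 0.78, 0.15, 0.0, 0.0, 0.0]
6 8.597356615123834 5th: [-1.61, 3.91, 0.77, 0.0, 0.0, 0.0] 1st: [-0.32, 0.78, 0.15, 0.0, 0.0, 0.0]
7 8.597356615123834 5th: [-1.61, 3.91, 0.77, 0.0, 0.0, 0.0] 1st: [-0.32, 0.78, 0.15, 0.0, 0.0, 0.0]
8 8.597356615123834 5th: [-1.61, 3.91, 0.77, 0.0, 0.0, 0.0] 1st: [-0.32, 0.78, 0.15, 0.0, 0.0, 0.0]
9 9.149714749652034
[... 216 characters left out ...]
4 5th: [-1.78, 4.03, 1.25, 0.001, 0.077, 0.007] 1st: [-0.36, 0.81, 0.25, 0.0, 0.015, 0.001]
12 9.149714749652034 5th: [-1.84, 4.04, 1.1, 0.001, 0.077, 0.007] 1st: [-0.37, 0.81, 0.22, 0.0, 0.015, 0.001]
13 9.149714749652034 5th: [-1.89, 4.06, 0.95, 0.001, 0.077, 0.007] 1st: [-0.38, 0.81, 0.19, 0.0, 0.015, 0.001]
14 4.870583794682742 5th: [0.0, -0.0, 2.44, 0.0, 0.0, 0.0] 1st: [0.0, -0.0, 0.49, 0.0, 0.0, 0.0]
15 4.870583794682742 5th: [0.0, -0.0, 2.44, 0.0, 0.0, 0.0] 1st: [0.0, -0.0, 0.49, 0.0, 0.0, 0.0]
16 4.870583794682742 5th: [0.0, -0.0, 2.44, 0.0, 0.0, 0.0] 1st: [0.0, -0.0, 0.49, 0.0, 0.0, 0.0]
17 4.870583794682742 5th: [0.0, -0.0, 2.44, 0.0, 0.0, 0.0] 1st: [0.0, -0.0, 0.49, 0.0, 0.0, 0.0]
```

Request:
{"method": "play_rows", "body": {
  "plan": [
    {"tx": 0,"ty": 0,"tz": -0.4,"wx": 0,"wy": 0,"wz": 0,"hand": 15},
    {"tx": 0,"ty": 0,"tz": -1,"wx": 0,"wy": 0,"wz": 0,"hand": 15},
    {"tx": 0,"ty": 0,"tz": -2,"wx": 0,"wy": 0,"wz": 0,"hand": 15},
    {"tx": 0,"ty": 0,"tz": -3,"wx": 0,"wy": 0,"wz": 0,"hand": 15},
    {"tx": 0,"ty": 0,"tz": -4,"wx": 0,"wy": 0,"wz": 0,"hand": 15}
  ]
}}

```text
clock: 24.2
tool_pos: [425.7, -41.0, 270.3]
ee_rot: [-180.0, 22.0, -172.3]
wrist_force: [0.3, -0.2, -1.2]
gripper_width: 0.36
finger_force: 39.7
```

Request:
{"method": "play_rows", "body": {
  "plan": [
    {"tx": 0,"ty": 0,"tz": -1.4,"wx": 0,"wy": 0,"wz": 0,"hand": 15},
    {"tx": 0,"ty": 0,"tz": -2.8,"wx": 0,"wy": 0,"wz": 0,"hand": 15},
    {"tx": 0,"ty": 0,"tz": -4.2,"wx": 0,"wy": 0,"wz": 0,"hand": 15},
    {"tx": 0,"ty": 0,"tz": -5.6,"wx": 0,"wy": 0,"wz": 0,"hand": 15},
    {"tx": 0,"ty": 0,"tz": -7,"wx": 0,"wy": 0,"wz": 0,"hand": 15}
  ]
}}

```text
clock: 24.7
tool_pos: [399.5, -44.6, 335.5]
ee_rot: [180.0, 22.1, -172.3]
wrist_force: [-0.4, -0.1, -0.9]
gripper_width: 0.364
finger_force: 39.7
```

Request:
{"method": "play_rows", "body": {
  "plan": [
    {"tx": -0.4,"ty": 1,"tz": 0.2,"wx": 0,"wy": 0,"wz": 0,"hand": 15},
    {"tx": -1,"ty": 2.5,"tz": 0.5,"wx": 0,"wy": 0,"wz": 0,"hand": 15},
    {"tx": -1.7,"ty": 4.2,"tz": 0.8,"wx": 0,"wy": 0,"wz": 0,"hand": 15},
    {"tx": -2.5,"ty": 6.1,"tz": 1.2,"wx": 0,"wy": 0,"wz": 0,"hand": 15},
    {"tx": -3.22,"ty": 7.8,"tz": 1.5,"wx": 0,"wy": 0,"wz": 0,"hand": 15}
  ]
}}

```text
clock: 25.2
tool_pos: [424.9, 39.0, 331.7]
ee_rot: [180.0, 22.0, -172.3]
wrist_force: [0.2, -0.2, -0.2]
gripper_width: 0.359
finger_force: 39.7
```

Request:
{"method": "play_rows", "body": {
  "plan": [
    {"tx": -0.7,"ty": 1.6,"tz": 0.3,"wx": 0,"wy": 0,"wz": 0,"hand": 15},
    {"tx": -1.4,"ty": 3.2,"tz": 0.6,"wx": 0,"wy": 0,"wz": 0,"hand": 15},
    {"tx": -2,"ty": 4.8,"tz": 0.9,"wx": 0,"wy": 0,"wz": 0,"hand": 15},
    {"tx": -2.6,"ty": 6.3,"tz": 1.2,"wx": 0,"wy": 0,"wz": 0,"hand": 15},
    {"tx": -3.22,"ty": 7.8,"tz": 1.5,"wx": 0,"wy": 0,"wz": 0,"hand": 15}
  ]
}}

```text
clock: 25.7
tool_pos: [449.7, 120.9, 330.1]
ee_rot: [-180.0, 22.0, -172.3]
wrist_force: [0.4, -0.8, -0.8]
gripper_width: 0.363
finger_force: 39.7
```

```bash
python3 cov.py
python3 - <<'E'
from h import *
R3=rot(5.5-180)
c=np.array([526.3,331.9,0])
plan([((c[0],c[1],290),R3,3)])
im,d,K,T=load("top0.npz");P=cloud(d,K,T).reshape(-1,3)
t=P[(P[:,2]>13)&(P[:,2]<40)&(abs(P[:,0]-526)<110)&(abs(P[:,1]-332)<125)];r=cv2.minAreaRect(t[:,:2].astype(np.float32));print(r,len(t))
E
```

```text
now 25.7 [449.7 120.9 330.1] [-180.    22.  -172.3] F [ 0.4 -0.8 -0.8] g 0.363 39.7 q [  45.  -30.  -36.   14.  -67. -131.]
[(72, 111), (75, 18), (0, 0), (3, 0), (12, 0), (15, 0)]
now 25.75 [450.2 122.3 329.8] [-180.    22.  -172.3] F [-1.1  2.9 -0.8] g 0.365 39.7 q [  45.  -30.  -36.   14.  -67. -131.]
1 15.102993417958974 5th: [-2.71, 6.58, 2.52, 0.002, 0.128, 0.013] 1st: [-0.54, 1.32, 0.5, 0.0, 0.026, 0.003]
2 15.102993417958974 5th: [-2.92, 6.62, 2.15, 0.002, 0.128, 0.013] 1st: [-0.58, 1.32, 0.43, 0.0, 0.026, 0.003]
3 15.102993417958974 5th: [-3.09, 6.67, 1.74, 0.002, 0.128, 0.013] 1st: [-0.62, 1.33, 0.35, 0.0, 0.026, 0.003]
((525.7423095703125, 332.61968994140625), (167.93914794921875, 219.265869140625), 3.810497522354126) 1401
```

Request:
{"method": "play_rows", "body": {
  "plan": [
    {"tx": -0.5,"ty": 1.3,"tz": 0.5,"wx": 0,"wy": 0.026,"wz": 0.003,"hand": 15},
    {"tx": -1.1,"ty": 2.6,"tz": 1,"wx": 0,"wy": 0.051,"wz": 0.005,"hand": 15},
    {"tx": -1.6,"ty": 3.9,"tz": 1.5,"wx": 0,"wy": 0.077,"wz": 0.008,"hand": 15},
    {"tx": -2.2,"ty": 5.3,"tz": 2,"wx": 0,"wy": 0.102,"wz": 0.01,"hand": 15},
    {"tx": -2.71,"ty": 6.58,"tz": 2.52,"wx": 0,"wy": 0.128,"wz": 0.013,"hand": 15}
  ]
}}

```text
clock: 26.25
tool_pos: [475.3, 190.5, 316.8]
ee_rot: [179.8, 14.6, -173.1]
wrist_force: [-0.5, 0.0, -1.0]
gripper_width: 0.366
finger_force: 39.7
```

Request:
{"method": "play_rows", "body": {
  "plan": [
    {"tx": -0.6,"ty": 1.3,"tz": 0.4,"wx": 0,"wy": 0.026,"wz": 0.003,"hand": 15},
    {"tx": -1.2,"ty": 2.6,"tz": 0.9,"wx": 0,"wy": 0.051,"wz": 0.005,"hand": 15},
    {"tx": -1.8,"ty": 4,"tz": 1.3,"wx": 0,"wy": 0.077,"wz": 0.008,"hand": 15},
    {"tx": -2.3,"ty": 5.3,"tz": 1.7,"wx": 0,"wy": 0.102,"wz": 0.01,"hand": 15},
    {"tx": -2.92,"ty": 6.62,"tz": 2.15,"wx": 0,"wy": 0.128,"wz": 0.013,"hand": 15}
  ]
}}

```text
clock: 26.75
tool_pos: [500.7, 260.3, 303.6]
ee_rot: [179.6, 7.3, -173.8]
wrist_force: [0.5, -0.3, -0.2]
gripper_width: 0.36
finger_force: 39.7
```

Request:
{"method": "play_rows", "body": {
  "plan": [
    {"tx": -0.7,"ty": 1.5,"tz": 0.4,"wx": 0,"wy": 0.026,"wz": 0.003,"hand": 15},
    {"tx": -1.6,"ty": 3.5,"tz": 0.9,"wx": 0,"wy": 0.051,"wz": 0.005,"hand": 15},
    {"tx": -2.4,"ty": 5.2,"tz": 1.4,"wx": 0,"wy": 0.09,"wz": 0.009,"hand": 15},
    {"tx": -3,"ty": 6.4,"tz": 1.74,"wx": 0,"wy": 0.128,"wz": 0.013,"hand": 15},
    {"tx": -3.09,"ty": 6.67,"tz": 1.74,"wx": 0,"wy": 0.128,"wz": 0.013,"hand": 15}
  ]
}}

```text
clock: 27.25
tool_pos: [526.4, 330.6, 289.5]
ee_rot: [179.7, -0.1, -174.5]
wrist_force: [-0.2, -0.8, -1.4]
gripper_width: 0.365
finger_force: 39.7
```

Request:
{"method": "play_rows", "body": {
  "plan": [
    {"tx": 0,"ty": 0,"tz": 0,"wx": 0,"wy": 0,"wz": 0,"hand": 15},
    {"tx": 0,"ty": 0,"tz": 0,"wx": 0,"wy": 0,"wz": 0,"hand": 15},
    {"tx": 0,"ty": 0,"tz": 0,"wx": 0,"wy": 0,"wz": 0,"hand": 15},
    {"tx": 0,"ty": 0,"tz": 0,"wx": 0,"wy": 0,"wz": 0,"hand": 15},
    {"tx": 0,"ty": 0,"tz": 0,"wx": 0,"wy": 0,"wz": 0,"hand": 15}
  ]
}}

```text
clock: 27.75
tool_pos: [525.7, 328.9, 291.5]
ee_rot: [179.6, 0.0, -174.5]
wrist_force: [-0.5, -0.7, -0.2]
gripper_width: 0.363
finger_force: 39.7
```

Run:
```python
from h import *
from plant import arm
cur()
p=arm.camera_params("wrist");im,d=arm.get_image("wrist");K,T=p["intrinsics"],p["pose"]
np.savez("w5.npz",im=im,d=d,K=K,T=T)
P=cloud(d,K,T).reshape(-1,3);c=im.reshape(-1,3).astype(int)
t=P[(P[:,2]>1)&(P[:,2]<24)&(c.max(1)<75)&(abs(P[:,0]-526)<110)&(abs(P[:,1]-332)<125)];r=cv2.minAreaRect(t[:,:2].astype(np.float32));print(r,len(t))
cv2.imwrite("pics/w5.png",im[:,:,::-1])
```

```text
now 27.75 [525.7 328.9 291.5] [ 179.6    0.  -174.5] F [-0.5 -0.7 -0.2] g 0.363 39.7 q [  50.    6.   -3.   -0.  -81. -135.]
((525.1065063476562, 332.75079345703125), (168.03933715820312, 217.99075317382812), 3.765597105026245) 29628
```

View pics/w5.png

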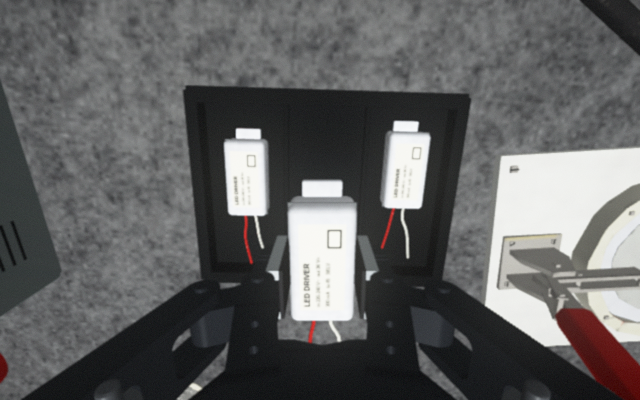

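The wrist view shows the driver held level with its label up. The finished drivers are at (246,177) and (406,170), and the tray's near rim runs from (186,88) to (468,95). I compute the lane pose from that rim and the ribs.

Run:
```python
from h import *
np.set_printoptions(precision=1,suppress=True)
im,d,K,T=load("w5.npz")
a=atz(186,88,20,K,T);b=atz(468,95,20,K,T);v=b-a;yaw=np.degrees(np.arctan2(-v[0],v[1]));print(a,b,np.linalg.norm(v),yaw)
m=(a+b)/2;print("centre",m+Ro.from_euler('z',yaw,degrees=True).apply([76,0,0]))
P=cloud(d,K,T).reshape(-1,3);c=im.reshape(-1,3).astype(int)
Q=Ro.from_euler('z',-4,degrees=True).apply(P-[526,332,0])
# rim profile: height>14 dark pixels along y at x in -40..0, and near rim along x
k=(c.max(1)<90)&(Q[:,2]>5)&(Q[:,2]<24)
h,e=np.histogram(Q[k&(Q[:,0]>-60)&(Q[:,0]<-20)][:,1],np.arange(-112,116,4));print([(int(x),int(n)) for x,n in zip(e,h) if n>8])
h,e=np.histogram(Q[k&(abs(Q[:,1])<20)][:,0],np.arange(-100,100,4));print([(int(x),int(n)) for x,n in zip(e,h) if n>8])
w=(c.min(1)>150)&(Q[:,2]>20)&(Q[:,2]<29)&(abs(Q[:,0])<80)
for s in(1,-1):
    q=Q[w&(s*Q[:,1]>40)&(s*Q[:,1]<95)];r=cv2.minAreaRect(q[:,:2].astype(np.float32));print("done",s,r,len(q))
# held driver
w=(c.min(1)>150)&(P[:,2]>90)&(P[:,2]<175)&(np.hypot(P[:,0]-526,P[:,1]-330)<60);q=P[w];print("held",np.median(q,0),cv2.minAreaRect(q[:,:2].astype(np.float32)),np.percentile(q[:,2],[2,10,50,90,98]))
top=q[abs(q[:,2]-np.median(q[:,2]))<4];print(np.linalg.lstsq(np.c_[top[:,:2]-top[:,:2].mean(0),np.ones(len(top))],top[:,2],rcond=None)[0]*100)
```

```text
[450.8 222.5  20. ] [435.7 432.3  20. ] 210.33665744868583 4.124259108219291
centre [519.  332.9  20. ]
[(-108, 241), (-104, 261), (-100, 429), (-36, 136), (-32, 126), (28, 40), (32, 211), (48, 26), (96, 289), (100, 316), (104, 243), (108, 86)]
[(-88, 59), (-84, 299), (-80, 291), (-76, 227)]
done 1 ((-23.91973114013672, 65.29474639892578), (31.57052230834961, 61.73038101196289), 89.6522216796875) 2896
done -1 ((-14.68282699584961, -63.26191711425781), (31.47052764892578, 61.463134765625), 89.73876953125) 2842
held [520.  329.6 130.5] ((535.3596801757812, 324.609130859375), (47.70686340332031, 95.89910888671875), 88.45699310302734) [113.  127.5 130.5 131.3 132.1]
[    0.8     0.4 13044.2]
```

Run:
```python
from h import *
R3=rot(4-180)
plan([((522,331.5,200),R3,3),((522,331.5,185.5),R3,1)])
```

```text
now 27.8 [525.8 329.  291.5] [ 179.6    0.  -174.5] F [-0.1 -0.  -0.4] g 0.36 39.7 q [  50.    6.   -3.   -0.  -81. -135.]
1 6.106742861204814 5th: [0.12, 0.07, 3.05, 0.003, 0.0, 0.009] 1st: [0.02, 0.01, 0.61, 0.001, 0.0, 0.002]
2 6.106742861204814 5th: [0.12, 0.08, 3.05, 0.003, 0.0, 0.009] 1st: [0.02, 0.02, 0.61, 0.001, 0.0, 0.002]
3 6.106742861204814 5th: [0.12, 0.08, 3.05, 0.003, 0.0, 0.009] 1st: [0.02, 0.02, 0.61, 0.001, 0.0, 0.002]
4 2.9 5th: [-0.0, -0.0, 1.45, 0.0, 0.0, 0.0] 1st: [-0.0, -0.0, 0.29, 0.0, 0.0, 0.0]
```

Request:
{"method": "play_rows", "body": {
  "plan": [
    {"tx": 0.1,"ty": 0.05,"tz": 1,"wx": 0.002,"wy": 0,"wz": 0.006,"hand": 15},
    {"tx": 0.2,"ty": 0.1,"tz": 2,"wx": 0.004,"wy": 0,"wz": 0.012,"hand": 15},
    {"tx": 0.3,"ty": 0.2,"tz": 3,"wx": 0.006,"wy": 0,"wz": 0.02,"hand": 15},
    {"tx": 0.36,"ty": 0.23,"tz": 4,"wx": 0.008,"wy": 0,"wz": 0.026,"hand": 15},
    {"tx": 0.36,"ty": 0.23,"tz": 5,"wx": 0.008,"wy": 0,"wz": 0.026,"hand": 15}
  ]
}}

```text
clock: 28.3
tool_pos: [521.8, 331.6, 239.8]
ee_rot: [-179.9, -0.1, -176.0]
wrist_force: [-0.1, 0.9, -0.6]
gripper_width: 0.362
finger_force: 39.7
```

Request:
{"method": "play_rows", "body": {
  "plan": [
    {"tx": 0,"ty": 0,"tz": 1,"wx": 0,"wy": 0,"wz": 0,"hand": 15},
    {"tx": 0,"ty": 0,"tz": 2,"wx": 0,"wy": 0,"wz": 0,"hand": 15},
    {"tx": 0,"ty": 0,"tz": 3,"wx": 0,"wy": 0,"wz": 0,"hand": 15},
    {"tx": 0,"ty": 0,"tz": 4,"wx": 0,"wy": 0,"wz": 0,"hand": 15},
    {"tx": 0,"ty": 0,"tz": 4,"wx": 0,"wy": 0,"wz": 0,"hand": 15}
  ]
}}

```text
clock: 28.8
tool_pos: [521.6, 331.1, 199.0]
ee_rot: [-179.9, -0.2, -176.0]
wrist_force: [0.4, -0.6, -0.3]
gripper_width: 0.363
finger_force: 39.7
```

Run:
```python
from h import *
R3=rot(4-180)
plan([((522,331.5,185.5),R3,1)])
```

```text
now 28.8 [521.6 331.1 199. ] [-179.9   -0.2 -176. ] F [ 0.4 -0.6 -0.3] g 0.363 39.7 q [  51.    9.   -9.   -0.  -72. -137.]
1 2.701402043381653 5th: [-0.05, 0.04, 1.35, -0.002, -0.003, -0.0] 1st: [-0.01, 0.01, 0.27, -0.0, -0.001, -0.0]
```

Request:
{"method": "play_rows", "body": {
  "plan": [
    {"tx": 0,"ty": 0,"tz": 0.4,"wx": 0,"wy": 0,"wz": 0,"hand": 15},
    {"tx": 0,"ty": 0,"tz": 0.7,"wx": 0,"wy": 0,"wz": 0,"hand": 15},
    {"tx": 0,"ty": 0,"tz": 1,"wx": 0,"wy": 0,"wz": 0,"hand": 15},
    {"tx": 0,"ty": 0,"tz": 1.2,"wx": 0,"wy": 0,"wz": 0,"hand": 15},
    {"tx": 0,"ty": 0,"tz": 1.3,"wx": 0,"wy": 0,"wz": 0,"hand": 15}
  ]
}}

```text
clock: 29.3
tool_pos: [522.0, 331.5, 188.0]
ee_rot: [-180.0, -0.0, -176.0]
wrist_force: [-0.1, -0.1, -0.3]
gripper_width: 0.361
finger_force: 39.7
```

Request:
{"method": "play_rows", "body": {
  "plan": [
    {"tx": 0,"ty": 0,"tz": 0,"wx": 0,"wy": 0,"wz": 0,"hand": 15},
    {"tx": 0,"ty": 0,"tz": 0.05,"wx": 0,"wy": 0,"wz": 0,"hand": 15},
    {"tx": 0,"ty": 0,"tz": 0.1,"wx": 0,"wy": 0,"wz": 0,"hand": 15},
    {"tx": 0,"ty": 0,"tz": 0.1,"wx": 0,"wy": 0,"wz": 0,"hand": 15},
    {"tx": 0,"ty": 0,"tz": 0.1,"wx": 0,"wy": 0,"wz": 0,"hand": 15}
  ]
}}

```text
clock: 29.8
tool_pos: [522.0, 331.5, 187.2]
ee_rot: [-180.0, -0.0, -176.0]
wrist_force: [-0.0, 0.3, -0.5]
gripper_width: 0.361
finger_force: 39.7
```

Request:
{"method": "play_rows", "body": {
  "plan": [
    {"tx": 0,"ty": 0,"tz": 0.05,"wx": 0,"wy": 0,"wz": 0,"hand": 15},
    {"tx": 0,"ty": 0,"tz": 0.1,"wx": 0,"wy": 0,"wz": 0,"hand": 15},
    {"tx": 0,"ty": 0,"tz": 0.15,"wx": 0,"wy": 0,"wz": 0,"hand": 15},
    {"tx": 0,"ty": 0,"tz": 0.2,"wx": 0,"wy": 0,"wz": 0,"hand": 15},
    {"tx": 0,"ty": 0,"tz": 0.2,"wx": 0,"wy": 0,"wz": 0,"hand": 15}
  ]
}}

```text
clock: 30.3
tool_pos: [522.0, 331.5, 185.0]
ee_rot: [-180.0, -0.0, -176.0]
wrist_force: [-0.1, 0.7, -0.9]
gripper_width: 0.364
finger_force: 39.7
```

One more millimetre, watching for contact.

Request:
{"method": "play_rows", "body": {
  "plan": [
    {"tx": 0,"ty": 0,"tz": 0.05,"wx": 0,"wy": 0,"wz": 0,"hand": 15},
    {"tx": 0,"ty": 0,"tz": 0.1,"wx": 0,"wy": 0,"wz": 0,"hand": 15},
    {"tx": 0,"ty": 0,"tz": 0.13,"wx": 0,"wy": 0,"wz": 0,"hand": 15},
    {"tx": 0,"ty": 0,"tz": 0.13,"wx": 0,"wy": 0,"wz": 0,"hand": 15},
    {"tx": 0,"ty": 0,"tz": 0.13,"wx": 0,"wy": 0,"wz": 0,"hand": 15}
  ]
}}

```text
clock: 30.8
tool_pos: [522.0, 331.5, 183.8]
ee_rot: [-180.0, -0.0, -176.0]
wrist_force: [-0.2, 0.0, -0.8]
gripper_width: 0.362
finger_force: 39.7
```

Request:
{"method": "play_rows", "body": {
  "plan": [
    {"tx": 0,"ty": 0,"tz": 0.04,"wx": 0,"wy": 0,"wz": 0,"hand": 15},
    {"tx": 0,"ty": 0,"tz": 0.08,"wx": 0,"wy": 0,"wz": 0,"hand": 15},
    {"tx": 0,"ty": 0,"tz": 0.12,"wx": 0,"wy": 0,"wz": 0,"hand": 15},
    {"tx": 0,"ty": 0,"tz": 0.15,"wx": 0,"wy": 0,"wz": 0,"hand": 15},
    {"tx": 0,"ty": 0,"tz": 0.15,"wx": 0,"wy": 0,"wz": 0,"hand": 15}
  ]
}}

```text
clock: 31.3
tool_pos: [522.1, 331.6, 183.6]
ee_rot: [-180.0, 0.0, -176.0]
wrist_force: [-4.1, -1.1, 6.8]
gripper_width: 0.363
finger_force: 40.6
```

Contact with the floor. I release slightly and lift straight up.

Request:
{"method": "play_rows", "body": {
  "plan": [
    {"tx": 0,"ty": 0,"tz": 0,"wx": 0,"wy": 0,"wz": 0,"hand": 39},
    {"tx": 0,"ty": 0,"tz": 0,"wx": 0,"wy": 0,"wz": 0,"hand": 42},
    {"tx": 0,"ty": 0,"tz": 0,"wx": 0,"wy": 0,"wz": 0,"hand": 45},
    {"tx": 0,"ty": 0,"tz": 0,"wx": 0,"wy": 0,"wz": 0,"hand": 46},
    {"tx": 0,"ty": 0,"tz": 0,"wx": 0,"wy": 0,"wz": 0,"hand": 46}
  ]
}}

```text
clock: 31.8
tool_pos: [522.0, 331.5, 182.2]
ee_rot: [-180.0, -0.0, -176.0]
wrist_force: [-0.1, -0.3, 0.5]
gripper_width: 0.461
finger_force: 0.0
```

Request:
{"method": "play_rows", "body": {
  "plan": [
    {"tx": 0,"ty": 0,"tz": -0.3,"wx": 0,"wy": 0,"wz": 0,"hand": 46},
    {"tx": 0,"ty": 0,"tz": -1,"wx": 0,"wy": 0,"wz": 0,"hand": 46},
    {"tx": 0,"ty": 0,"tz": -2.5,"wx": 0,"wy": 0,"wz": 0,"hand": 46},
    {"tx": 0,"ty": 0,"tz": -4.5,"wx": 0,"wy": 0,"wz": 0,"hand": 46},
    {"tx": 0,"ty": 0,"tz": -7,"wx": 0,"wy": 0,"wz": 0,"hand": 46}
  ]
}}

```text
clock: 32.3
tool_pos: [521.9, 331.4, 253.8]
ee_rot: [-179.9, -0.0, -176.0]
wrist_force: [0.3, 1.5, -0.0]
gripper_width: 0.456
finger_force: 0.0
```

Request:
{"method": "play_rows", "body": {
  "plan": [
    {"tx": 0,"ty": 0,"tz": -2,"wx": 0,"wy": 0,"wz": 0,"hand": 46},
    {"tx": 0,"ty": 0,"tz": -4,"wx": 0,"wy": 0,"wz": 0,"hand": 46},
    {"tx": 0,"ty": 0,"tz": -6,"wx": 0,"wy": 0,"wz": 0,"hand": 46},
    {"tx": 0,"ty": 0,"tz": -7,"wx": 0,"wy": 0,"wz": 0,"hand": 46},
    {"tx": 0,"ty": 0,"tz": -7,"wx": 0,"wy": 0,"wz": 0,"hand": 46}
  ]
}}

```text
clock: 32.8
tool_pos: [522.2, 331.7, 325.1]
ee_rot: [179.9, 0.2, -176.0]
wrist_force: [0.6, 0.9, 0.4]
gripper_width: 0.462
finger_force: 0.0
```

```bash
python3 cov.py
python3 - <<'E'
from h import *
from plant import arm
np.set_printoptions(precision=1,suppress=True)
p=arm.camera_params("wrist");im,d=arm.get_image("wrist");K,T=p["intrinsics"],p["pose"]
P=cloud(d,K,T).reshape(-1,3);c=im.reshape(-1,3).astype(int)
Q=Ro.from_euler('z',-4,degrees=True).apply(P-[518,331.5,0])
w=(c.min(1)>140)&(Q[:,2]>15)&(Q[:,2]<35)&(abs(Q[:,0])<75)
for lo,hi in((-95,-40),(-32,32),(40,95)):
    q=Q[w&(Q[:,1]>lo)&(Q[:,1]<hi)];print(lo,cv2.minAreaRect(q[:,:2].astype(np.float32)),np.median(q[:,2]),q[:,2].std())
cv2.imwrite("pics/w6.png",im[:,:,::-1])
E
```

```text
now 32.8 [522.2 331.7 325.1] [ 179.9    0.2 -176. ] F [0.6 0.9 0.4] g 0.462 0.0 q [  51.    5.   -0.    0.  -84. -137.]
[(72, 109), (75, 22), (69, 1), (0, 0), (12, 0), (3, 0)]
-95 ((-7.017461776733398, -63.211307525634766), (31.80516242980957, 61.292362213134766), 89.23001098632812) 22.589401629791524 1.26341004534624
-32 ((4.898065567016602, -0.7453136444091797), (61.58745574951172, 31.48709487915039), 0.522036075592041) 22.537713088426244 1.1087158901230816
40 ((-15.75715160369873, 65.24138641357422), (32.09117126464844, 61.74043273925781), 89.8741455078125) 22.490712892129693 0.904914466302347
```

View pics/w6.png

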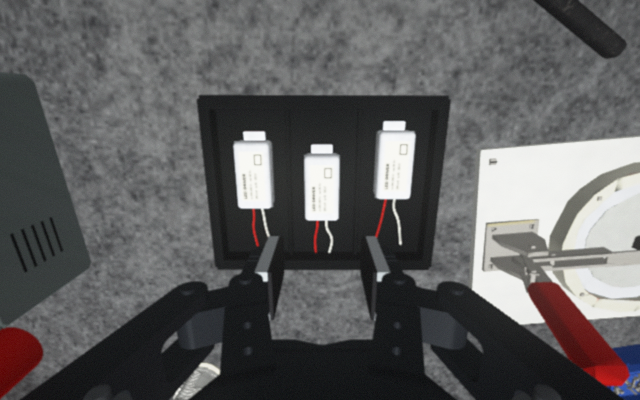

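The view shows the driver flat and lengthwise in the middle lane at (322,186), with its neighbours undisturbed and the gripper clear. I hand in the job.

```bash
python3 -c "
from plant import arm
print(arm.finish_job())"
```

```text
the job is handed in; nothing more can be done
None
```

The job is handed in, with no verdict returned: the bottle was last seen upright on the bench, the cover is open at about 74° (1.29 rad), and the driver lies flat, label up and lengthwise in the tray's middle lane.

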